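# Square-check two faces of a manifold block against the dial gauge stop

### The arm

A 7-joint arm with a two-finger parallel gripper is mounted at the origin on the work surface. World frame = base frame: x ahead of the robot, y to its left, z up, the work surface at z = 0. Lengths are in m, angles in rad, forces in N, time in s.
With the tool pointing down it reaches from about 0.4 to 0.85 m from the base axis. Payload 10.4 kg.
Tool frame: the origin (TCP) lies midway between the tips of the shut fingers; the grasp point (between the pads) lies 19 mm behind it; y points along the fingers, x is the direction in which the jaws open and shut, and the axes are right-handed (so a half turn about y gives the same grasp; the last joint's range is limited). The gripper opens to 87 mm and grips with 3 to 60 N. Pads are 19 mm wide; open, the fingers measure 117 mm over their backs; the gripper's body (75 mm by 190 mm) begins 51 mm behind the grasp point.
Start: joints at [1.245, 0.332, -0.065, 1.46, 0.022, 1.35, -0.088], TCP at [0.186, -0.597, 0.223] pointing down, gripper open.
Joint ranges: [-2.6, 2.6], [-0.5, 2.12], [-1.47, 1.34], [0.16, 2.42], [-1.27, 4.41], [0.06, 2.06], [-2.6, 2.6]. Speed limits (rad/s): [2.22, 2.22, 2.79, 2.79, 3.14, 3.14, 3.14].

### API

Orientations are given as a unit quaternion [x, y, z, w].
In Python, from bench import * gives the robot as it stands.
- The arm moves only by the tool jog_arm, never from a script. Its argument "commands" is a list of rows, each an object with "translation": the shift along the world's x, y, z in mm, a list of three; "twist": the turn about the world's z in rad. A call has 1 to 20 rows; each row shifts and turns the commanded pose from where the row before left it; what a row does not reach is not made up. A row lasts 1/10 s, in which the tool goes at most 50 mm and 8.59 degrees, less where a joint would pass 70% of its speed; a pose out of reach is approached as far as the arm can. A call is refused whole if a number of a shift passes 50 or a number of a turn 0.15, either way. A call with a gripper value outside its range is refused whole. "grip" is the closure, from 0 (fully open) to 1 (shut), set as the call begins (left out, the last holds). The fingers move at their own pace and stop on an object; "grip_force" is the grip in N (left out, the last holds). Time passes only in rows, so rows that do not move let the fingers close. It gives the time, the measured TCP pose, the force and the opening at its end, in the units of the state.
- read_state(): the state, without advancing time (a new reading comes with each control period).
- camera(name): name is "side" or "top"; returns a dict with "img" (480x640x3 uint8, red, green, blue), "fx", "fy", "cx", "cy" (pixels), "cam_to_world" (4x4, takes a point from camera to world coordinates). Camera axes: x right, y down, z forward; pixel columns grow to the right and rows downward; lengths in m; the calibration is good to about 2 mm. A picture is of the moment at which its call begins. There is no depth.
- close_job(): hands the job in, once; it reports no verdict.
The state is a dict: "time": time; "joint_positions": joint angles; "joint_vel": joint speeds; "joint_torque": joint torques, N m; "ee_pos": TCP position; "eef_rot": TCP orientation; "ft_force": force on the tool from outside, world axes, zero at the start; "torque": the same for the moment, N m; "width": finger opening in m.
Only numpy, scipy, OpenCV 4.12 (cv2) and the standard library are available. Lean on these libraries where they do the work, as an engineer would, in place of code of your own. Each camera call takes 0.05 s, during which the arm holds its last target.

### The job

Lift the wash bottle off the granite plate and stand it upright in the free half of the white spill tray. Then check the white manifold block with the squareness gauge: slide it gently, blue-marked face first, flat against the gauge's steel stop bar with the plunger near the middle of that face (within about 15 mm) and keep it there for a second; then back it off, turn it a quarter turn on the plate and do the same with the orange-marked face, and leave it resting there. Leave everything else where it stands.

Things in the scene. Friction and masses are not known exactly. Their poses are not given: they have to be found in the camera images.
- plate: Fixed dark granite surface plate, 457 x 457 mm, 50 mm thick, on the bench. Origin: centre of its underside (on the bench); x and y along its edges. Its top is at height 50 mm. Its place and yaw vary.
- gauge: Fixed squareness gauge on the plate. Origin: plate's top, middle of the stop bar's front face; +x backwards into the gauge (blocks slide along +x on to the bar). Steel stop bar 50 mm wide (y), 20 high, 12 deep; behind it blue base 16 high, 44 wide to x=70, then 80 wide to x=140. Flat dial case 56 across at x=64, top 46 above the plate. Column 72 high at x=115. Free plate on both sides of the bar.
- plunger (a joint): Travel of the indicator's brass plunger, m: 0 = fully out, grows as it is pressed in (towards the gauge's +x), 0.010 at most; a light spring (about 0.4 N out, 0.6 N at 4 mm). With a face flat against the stop bar it reads about 0.004. The red needle on the dial turns with it.
- plunger_tip (a point): Rounded tip of the 6 mm plunger, 33 mm above the plate, straight above the middle of the stop bar; when free it stands out 4 mm in front of the bar's face.
- block: The workpiece: white plastic valve manifold block, loose on the plate, 90 mm along its x, 130 along its y, 45 high, 0.6 to 0.93 kg; too wide to grip from above, so it is pushed (friction on the granite near 0.6). Origin: centre of its underside. Its +x face (130 wide) has the blue mark, its +y face (90 wide) the orange mark; blue and orange strips lie on top along those two edges.
- blue_face (a point): Middle of the block's blue-marked face (block +x side, 22.5 mm above its underside); its axes are those of the block.
- orange_face (a point): Middle of the block's orange-marked face (block +y side, 22.5 mm above its underside); its axes are those of the block.
- bottle: The wash bottle that stands on the plate in front of the stop bar: white body 60 mm across up to 84 mm high, shoulder to a 32 mm neck, red round cap 38 mm across from 110 to 132 mm height, thin red nozzle rising from the cap to 160 mm and reaching out 62 mm along its +x. 0.13 to 0.2 kg. Origin: centre of its underside.
- bottle_cap (a point): Middle of the red cap of the wash bottle, 121 mm above its underside, on its axis: the place to grip it from above, with the fingers closing along the bottle's y (clear of the nozzle).
- tray: Fixed white spill tray on the bench, to the left or the right of the plate: 220 mm along its x, 112 mm along its y, rim 18 mm high, walls and floor 4 mm. Origin: centre of its underside. A second wash bottle stands in its +x half; the -x half is free (middle of the free half at x = -55 mm).
- bottle2: Bystander: the second, identical wash bottle, in the tray's +x half. Origin: centre of its underside; nozzle along its +x.
- tissues: Bystander: green and white tissue box 115 x 115 x 84 mm on the bench on the side of the plate that the tray leaves free. Origin: centre of its underside.
- vblock: Bystander on the plate, beside the gauge: steel V-block 60 x 50 x 42 mm. Origin: centre of its underside.
- pgauge: Bystander on the plate, beside the gauge: round pressure gauge lying on its back, 62 mm across, 28 mm high, with a brass stem that reaches out to 57 mm along its -x. Origin: centre of its underside.
- spanner: Bystander: steel spanner 160 mm long, lying on the bench in front of the plate. Origin: on its underside; it lies along its x.
- beaker: Bystander: clear plastic beaker 72 mm across, 85 mm high, on the bench in front of the plate. Origin: centre of its underside.
There are look-alikes about, which are no part of the job. What is shaped like the bottle but purple is not meant. What is shaped like the block but purple is not meant.

How it is judged:
By the outcome, as a careful person would: the job done as asked, in the order asked, and still so for the second after the job is handed in, with the robot touching nothing.
It also fails if it takes over 72 s, if anything falls off the work surface, if the arm or the gripper's body presses on something with over 40 N, if the wrist force passes 120 N, or if a joint passes its speed limit or range.

## Working session

There is one attempt and no reset: what is moved stays moved. The work goes in short steps, Python scripts to look and compute and a tool call to move; the robot and the scene stay as the last step left them, time stands still between calls to the robot, and variables do not carry over. Pictures are saved under pics/ and viewed, and the job is handed in when it is done.

Besides the shell and the picture viewer there is one more tool, called after "Call:" as name(argument=value, ...) on one line, values as JSON. jog_arm: Moves the arm, as the interface text tells. Its arguments: {"type":"object","properties":{"commands":{"type":"array"},"grip":{"type":"number"},"grip_force":{"type":"number"}},"required":["commands"]}

```bash
ls; mkdir -p pics; python3 - <<'E'
from bench import *
import cv2, numpy as np
s=read_state(); print(s)
for n in ("top","side"):
    c=camera(n); cv2.imwrite(f"pics/{n}0.png",c["img"][:,:,::-1]); print(n,c["fx"],c["cx"],c["cy"]); print(np.round(c["cam_to_world"],4))
E
```

```text
pics
{'time': 0.0, 'joint_positions': array([ 1.24541468,  0.33287723, -0.06470182,  1.46097339,  0.0215895 ,
        1.34991665, -0.08850453]), 'joint_vel': array([ 6.51995938e-05, -4.65104253e-05, -1.96823506e-03,  9.11908945e-04,
        1.19302120e-03,  8.73085813e-04,  2.70348636e-03]), 'joint_torque': array([-1.67704606e-03, -6.23262119e+01,  2.33436510e-02, -3.89899492e+01,
       -6.16274960e-02,  3.95147467e-02,  1.19635720e-04]), 'ee_pos': array([ 0.18623548, -0.59617913,  0.2217353 ]), 'eef_rot': array([-0.56939846,  0.41930332, -0.41843611,  0.56998363]), 'ft_force': array([-0.63859469, -0.55722243,  0.55128846]), 'torque': array([-0.01551352,  0.02133448,  0.03048581]), 'width': 0.08681736282012288}
top 516.7156751538599 315.5088015467514 247.43360020425095
[[-0.0034 -0.9908  0.1351  0.3933]
 [-1.      0.0023 -0.0089 -0.0044]
 [ 0.0085 -0.1351 -0.9908  1.2479]
 [ 0.      0.      0.      1.    ]]
side 463.59711137817504 325.94953061952685 240.08021856813755
[[-0.7861 -0.3707  0.4946 -0.0334]
 [-0.6181  0.469  -0.6309  0.7246]
 [ 0.0018 -0.8017 -0.5978  0.8265]
 [ 0.      0.      0.      1.    ]]
```

View pics/top0.png

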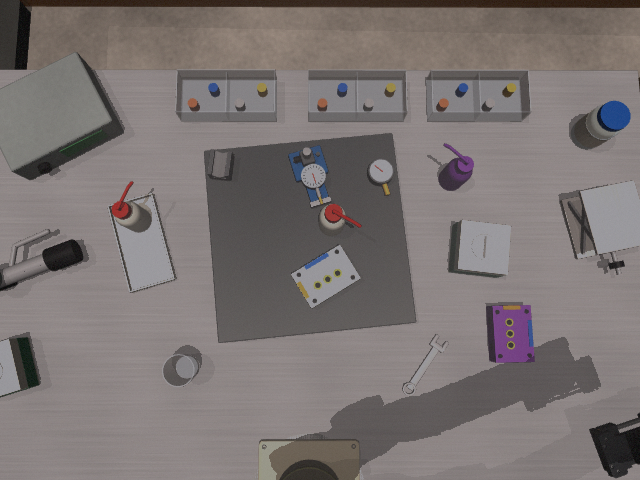

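View pics/side0.png

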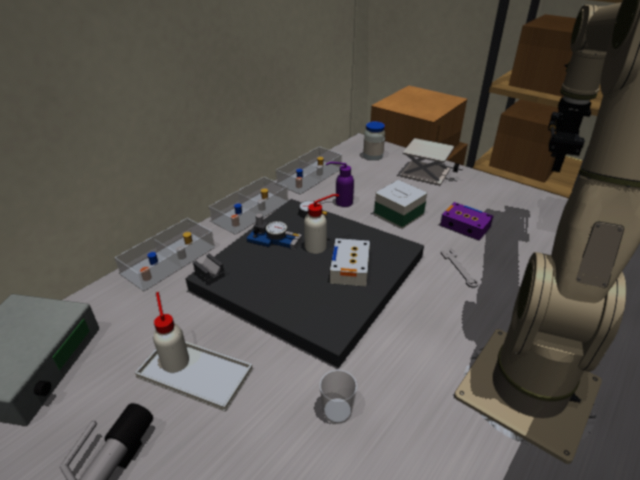

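Top view: the plate spans about (205–415, 133–342), the gauge bar is near (319,203), the bottle cap at (334,213), the block near (326,275), and the tray at left (142,243) with its free half at the lower end. I'll zoom in next.

```bash
python3 - <<'E'
import cv2
a=cv2.imread("pics/top0.png")
cv2.imwrite("pics/z1.png",cv2.resize(a[135:315,270:430],None,fx=4.4/1.4,fy=4.4/1.4,interpolation=cv2.INTER_CUBIC))
cv2.imwrite("pics/z2.png",cv2.resize(a[170:310,90:200],None,fx=4,fy=4,interpolation=cv2.INTER_CUBIC))
b=cv2.imread("pics/side0.png")
cv2.imwrite("pics/z3.png",cv2.resize(b[180:330,180:400],None,fx=3.6,fy=3.6,interpolation=cv2.INTER_CUBIC))
E
```

```text
(no output)
```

View pics/z1.png

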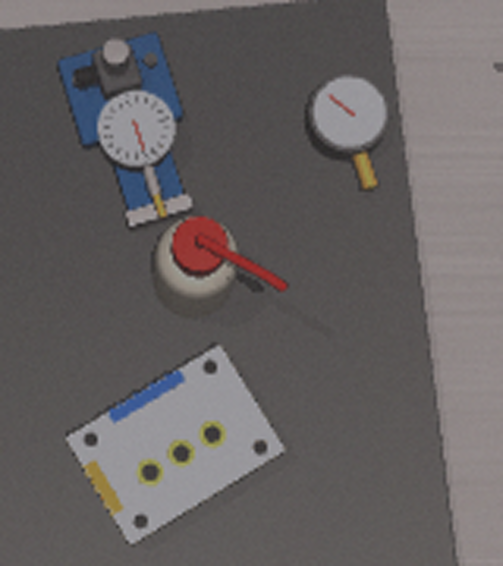

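View pics/z2.png

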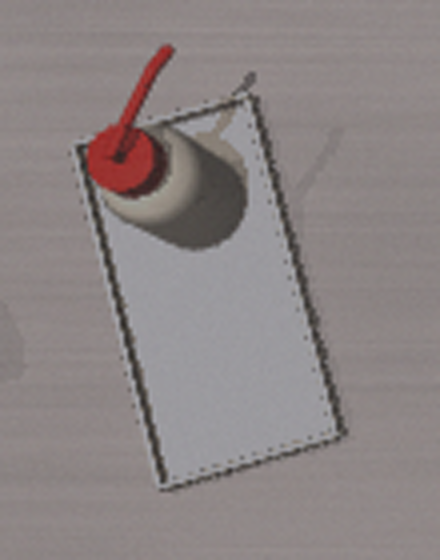

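View pics/z3.png

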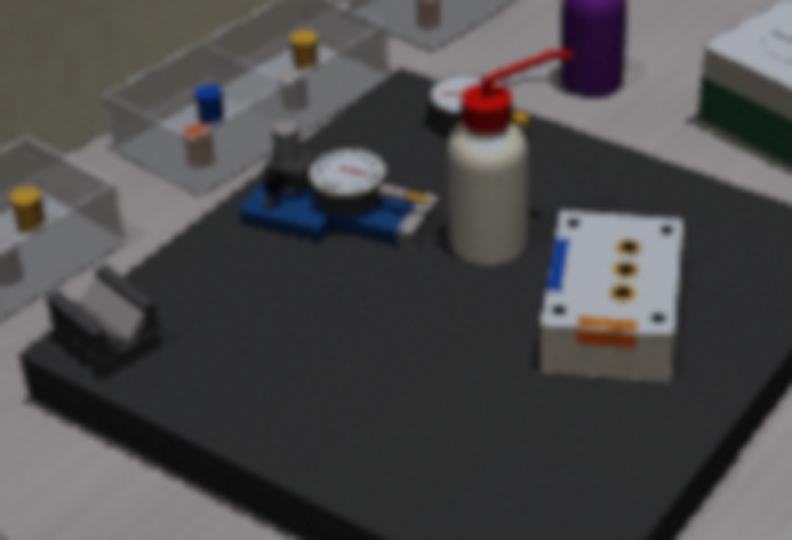

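```bash
cat > h.py <<'E'
import numpy as np, cv2
from bench import *
def at(c,px,z):
    px=np.atleast_2d(np.float64(px)); T=c["cam_to_world"]
    d=np.c_[(px[:,0]-c["cx"])/c["fx"],(px[:,1]-c["cy"])/c["fy"],np.ones(len(px))]@T[:3,:3].T
    o=T[:3,3]; return o+d*((z-o[2])/d[:,2])[:,None]
def proj(c,P):
    T=c["cam_to_world"]; p=(np.atleast_2d(P)-T[:3,3])@T[:3,:3]
    return np.c_[c["fx"]*p[:,0]/p[:,2]+c["cx"],c["fy"]*p[:,1]/p[:,2]+c["cy"]]
E
python3 - <<'E'
from h import *
c=camera("top"); s=camera("side")
z=lambda p: np.array(p)/(4.4/1.4)+[270,135]
z2=lambda p: np.array(p)/4+[90,170]
z3=lambda p: np.array(p)/3.6+[180,180]
def pr(n,P): print(n,np.round(P,4).tolist())
B=at(c,z([(66,435),(221,345),(285,450),(133,545)]),.095); pr("block",B)
pr("ctr",B.mean(0)); e=B[1]-B[0]; pr("edges",[np.linalg.norm(B[i]-B[i-1]) for i in range(4)])
d=(B[0]-B[1])+(B[3]-B[2]); print("block y dir yaw deg",np.degrees(np.arctan2(d[1],d[0])))
pr("bar front bottom?",at(c,z([(131,227),(192,207)]),.07)); pr("bar back",at(c,z([(125,212),(188,194)]),.07))
pr("base back",at(c,z([(58,60),(158,33)]),.066)); pr("base front of wide",at(c,z([(83,147),(183,117)]),.066))
pr("dial",at(c,z([(136,128)]),.096))
pr("tip",at(c,z([(162,215)]),.083))
pr("cap",at(c,z([(200,245)]),.182)); pr("noz",at(c,z([(200,240),(286,288)]),.21))
pr("cap side",at(s,z3([(487,92)]),.182));
T=at(c,z2([(77,148),(253,95),(345,435),(163,490)]),.018); pr("tray",T); pr("ctr",T.mean(0)); pr("ed",[np.linalg.norm(T[i]-T[i-1]) for i in range(4)])
d=T[0]-T[3]+T[1]-T[2]; print("tray x yaw",np.degrees(np.arctan2(d[1],d[0])))
pr("cap2",at(c,z2([(127,158)]),.136)) 
P=at(c,[(205,151),(393,134),(415,321),(219,342)],.05); pr("plate",P)
pr("pg",at(c,z([(347,113),(368,185)]),.078))
E
```

```text
block [[0.492, 0.0402, 0.095], [0.5564, -0.0707, 0.095], [0.4808, -0.1155, 0.095], [0.4141, -0.0072, 0.095]]
ctr [0.4858, -0.0383, 0.095]
edges [0.0912, 0.1283, 0.0878, 0.1272]
block y dir yaw deg 120.8922749862359
bar front bottom? [[0.6482, -0.0064, 0.07], [0.6633, -0.0517, 0.07]]
bar back [[0.6596, -0.002, 0.07], [0.6731, -0.0488, 0.07]]
base back [[0.7774, 0.0482, 0.066], [0.7985, -0.0272, 0.066]]
base front of wide [[0.7101, 0.0293, 0.066], [0.7331, -0.0456, 0.066]]
dial [[0.7163, -0.0102, 0.096]]
tip [[0.6544, -0.0291, 0.083]]
cap [[0.6116, -0.0523, 0.182]]
noz [[0.6092, -0.0511, 0.21], [0.5774, -0.1067, 0.21]]
cap side [[0.6137, -0.0557, 0.182]]
tray [[0.6608, 0.4834, 0.018], [0.6935, 0.3784, 0.018], [0.4866, 0.3159, 0.018], [0.4543, 0.4223, 0.018]]
ctr [0.5738, 0.4, 0.018]
ed [0.2154, 0.1099, 0.2162, 0.1112]
tray x yaw 16.650674734318503
cap2 [[0.6295, 0.409, 0.136]]
plate [[0.7904, 0.2489, 0.05], [0.8327, -0.2033, 0.05], [0.3854, -0.2433, 0.05], [0.3395, 0.2056, 0.05]]
pg [[0.7326, -0.1671, 0.078], [0.6779, -0.1815, 0.078]]
```

```bash
cat >> h.py <<'E'
def R2(a): return np.array([[np.cos(a),-np.sin(a)],[np.sin(a),np.cos(a)]])
def rect(c,im,pose,xs,ys,z,col,k,off):
    P=np.array([(x,y) for x,y in ((xs[0],ys[0]),(xs[1],ys[0]),(xs[1],ys[1]),(xs[0],ys[1]))])@R2(pose[2]).T+pose[:2]
    p=(proj(c,np.c_[P,np.full(4,z)])-off+.5)*k-.5
    cv2.polylines(im,[np.round(p*16).astype(int)],True,col,1,cv2.LINE_AA,4)
def tool():
    from scipy.spatial.transform import Rotation as R
    s=read_state(); M=R.from_quat(s["eef_rot"]).as_matrix(); return s,M
E
python3 - <<'E'
from h import *
from scipy.optimize import least_squares
c=camera("top")
z=lambda p: np.array(p)/(4.4/1.4)+[270,135]
# gauge fit
loc=np.array([(140,40,16),(140,-40,16),(70,40,16),(70,-40,16),(64,0,46),(-4,0,33),(12,25,20),(12,-25,20)])/1000.
px=z([(58,60),(158,33),(83,147),(183,117),(136,128),(163,215),(125,212),(188,194)])
f=lambda p:(proj(c,np.c_[loc[:,:2]@R2(p[2]).T+p[:2],loc[:,2]+.05])-px).ravel()
r=least_squares(f,[.655,-.029,.29]); g=r.x; print("gauge",g.round(4),np.degrees(g[2]),r.fun.reshape(-1,2).round(1).tolist())
hx,hy=.045,.065
loc2=np.array([(hx,hy),(hx,-hy),(-hx,-hy),(-hx,hy)]); px2=z([(66,435),(221,345),(285,450),(133,545)])
f2=lambda p:(proj(c,np.c_[loc2@R2(p[2]).T+p[:2],np.full(4,.095)])-px2).ravel()
r=least_squares(f2,[.486,-.038,.54]); b=r.x; print("block",b.round(4),np.degrees(b[2]),r.fun.round(1))
np.savez("est.npz",g=g,b=b)
k=4; off=np.array([270,135]); im=cv2.resize(c["img"][135:285+30,270:430,::-1],None,fx=k*.8,fy=k*.8,interpolation=cv2.INTER_CUBIC);k*=.8
rect(c,im,g,(0,.012),(-.025,.025),.07,(0,255,0),k,off)
rect(c,im,g,(.07,.14),(-.04,.04),.066,(0,255,0),k,off)
rect(c,im,b,(-hx,hx),(-hy,hy),.095,(0,0,255),k,off)
cv2.imwrite("pics/ov1.png",im)
print("block in gauge",(R2(-g[2])@(b[:2]-g[:2])).round(4))
s,M=tool(); print(M.round(3)); print("tool x yaw",np.degrees(np.arctan2(M[1,0],M[0,0])))
E
```

```text
gauge [ 0.655  -0.0287  0.2891] 16.564275431857098 [[-0.6, -0.1], [-0.0, -0.9], [-0.1, -0.2], [0.6, -0.1], [0.1, -0.0], [0.0, 1.4], [-0.3, 0.1], [0.2, -0.2]]
block [ 0.4858 -0.0383  0.5401] 30.943679814750933 [-0.2  0.4  0.1 -0.6  0.8  0.1 -0.7  0.1]
block in gauge [-0.1649  0.039 ]
[[ 0.298 -0.     0.955]
 [-0.955  0.001  0.298]
 [-0.001 -1.    -0.   ]]
tool x yaw -72.65155690767193
```

View pics/ov1.png

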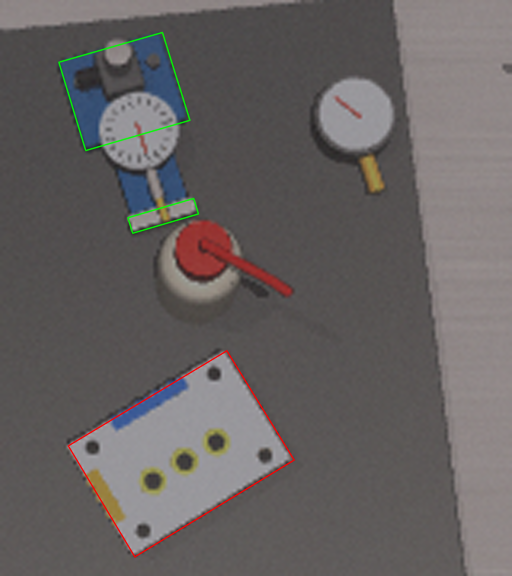

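Call:
jog_arm(commands=[{"translation": [10, 12, 4], "twist": 0.02}, {"translation": [20, 25, 4], "twist": 0.04}, {"translation": [22, 28, 4], "twist": 0.04}, {"translation": [22, 28, 4], "twist": 0.04}, {"translation": [22, 28, 4], "twist": 0.04}, {"translation": [22, 28, 4], "twist": 0.04}, {"translation": [22, 28, 4], "twist": 0.04}, {"translation": [22, 28, 4], "twist": 0.04}, {"translation": [22, 28, 4], "twist": 0.04}, {"translation": [22, 28, 4], "twist": 0.04}, {"translation": [22, 28, 0], "twist": 0.04}, {"translation": [22, 28, 0], "twist": 0.04}, {"translation": [22, 28, 0], "twist": 0.04}, {"translation": [22, 28, 0], "twist": 0.04}, {"translation": [22, 28, 0], "twist": 0.04}, {"translation": [22, 28, 0], "twist": 0.04}, {"translation": [22, 28, 0], "twist": 0.04}, {"translation": [22, 28, 0], "twist": 0.04}, {"translation": [22, 28, 0], "twist": 0.04}, {"translation": [22, 28, 0], "twist": 0.04}], grip=0)

```text
time: 2.25
ee_pos: [0.6128, -0.0532, 0.2631]
eef_rot: [0.687, -0.17, 0.17, -0.686]
ft_force: [-0.1, -0.2, -0.2]
width: 0.0867
```

Call:
jog_arm(commands=[{"translation": [0, 0, -15], "twist": -0.015}, {"translation": [0, 0, -20], "twist": 0}, {"translation": [0, 0, -20], "twist": 0}, {"translation": [0, 0, -20], "twist": 0}, {"translation": [0, 0, -20], "twist": 0}, {"translation": [0, 0, -16], "twist": 0}, {"translation": [0, 0, 0], "twist": 0}])

```text
time: 2.95
ee_pos: [0.6109, -0.0553, 0.1495]
eef_rot: [0.685, -0.177, 0.175, -0.685]
ft_force: [-0.9, -0.6, 0.8]
width: 0.087
```

Call:
jog_arm(commands=[{"translation": [0, 0, 0], "twist": 0}, {"translation": [0, 0, 0], "twist": 0}, {"translation": [0, 0, 0], "twist": 0}, {"translation": [0, 0, 0], "twist": 0}, {"translation": [0, 0, 0], "twist": 0}, {"translation": [0, 0, 0], "twist": 0}, {"translation": [0, 0, 0], "twist": 0}, {"translation": [0, 0, 0], "twist": 0}], grip=1, grip_force=20)

```text
time: 3.75
ee_pos: [0.6129, -0.0558, 0.1522]
eef_rot: [0.685, -0.176, 0.177, -0.685]
ft_force: [0.6, -0.4, 3.1]
width: 0.0378
```

Call:
jog_arm(commands=[{"translation": [0, 0, 5], "twist": 0}, {"translation": [0, 0, 10], "twist": 0}, {"translation": [0, 0, 20], "twist": 0}, {"translation": [0, 0, 20], "twist": 0}, {"translation": [0, 0, 15], "twist": 0}, {"translation": [0, 0, 0], "twist": 0}])

```text
time: 4.35
ee_pos: [0.6134, -0.0554, 0.2241]
eef_rot: [-0.685, 0.175, -0.177, 0.685]
ft_force: [0.2, -0.3, -1.8]
width: 0.0376
```

Call:
jog_arm(commands=[{"translation": [-2, 10, 0], "twist": 0}, {"translation": [-4, 20, 0], "twist": 0}, {"translation": [-6, 30, 0], "twist": 0}, {"translation": [-6, 30, 0], "twist": 0}, {"translation": [-6, 30, 0], "twist": 0}, {"translation": [-6, 30, 0], "twist": 0}, {"translation": [-6, 30, 0], "twist": 0}, {"translation": [-6, 30, 0], "twist": 0}, {"translation": [-6, 30, 0], "twist": 0}, {"translation": [-6, 30, 0], "twist": 0}, {"translation": [-6, 30, 0], "twist": 0}, {"translation": [-6, 30, 0], "twist": 0}, {"translation": [-6, 30, 0], "twist": 0}, {"translation": [-6, 30, 0], "twist": 0}, {"translation": [-6, 25, 0], "twist": 0}, {"translation": [-6, 15, 0], "twist": 0}, {"translation": [-2, 10, 0], "twist": 0}, {"translation": [0, 0, 0], "twist": 0}, {"translation": [0, 0, 0], "twist": 0}])

```text
time: 6.25
ee_pos: [0.521, 0.3833, 0.2213]
eef_rot: [0.685, -0.176, 0.177, -0.684]
ft_force: [-0.1, -0.9, -0.7]
width: 0.0375
```

```bash
python3 - <<'E'
from h import *
for n in ("top","side"):
    c=camera(n); cv2.imwrite(f"pics/{n}1.png",c["img"][:,:,::-1])
print(read_state()["width"],read_state()["ee_pos"])
E
```

```text
0.0377771475927743 [0.52134461 0.38293659 0.22152576]
```

View pics/side1.png

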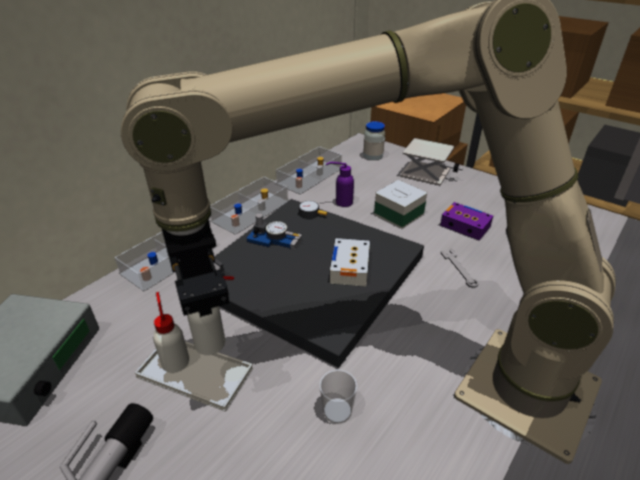

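View pics/top1.png

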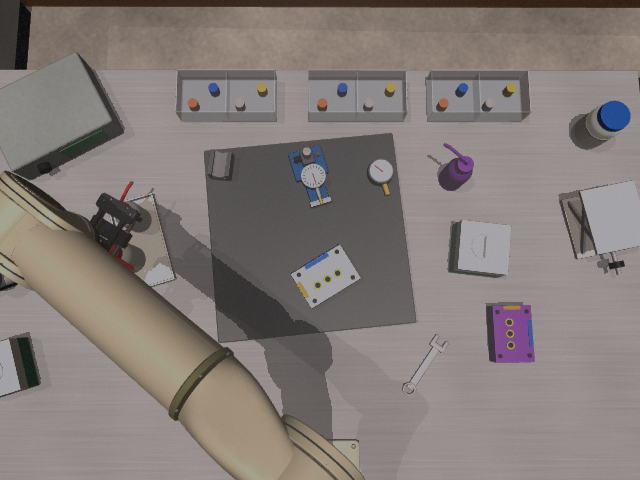

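The bottle is held upright above the free half of the tray, just right of the second bottle in the side view (205,330). I'll lower it now.

Call:
jog_arm(commands=[{"translation": [0, 0, -10], "twist": 0}, {"translation": [0, 0, -20], "twist": 0}, {"translation": [0, 0, -20], "twist": 0}, {"translation": [0, 0, -20], "twist": 0}, {"translation": [0, 0, -20], "twist": 0}, {"translation": [0, 0, -10], "twist": 0}, {"translation": [0, 0, -5], "twist": 0}, {"translation": [0, 0, -3], "twist": 0}, {"translation": [0, 0, -3], "twist": 0}, {"translation": [0, 0, -2], "twist": 0}, {"translation": [0, 0, -2], "twist": 0}, {"translation": [0, 0, 0], "twist": 0}, {"translation": [0, 0, 0], "twist": 0}])

```text
time: 7.65
ee_pos: [0.5204, 0.3845, 0.1068]
eef_rot: [-0.685, 0.176, -0.176, 0.685]
ft_force: [-0.8, 0.1, -1.0]
width: 0.0376
```

Call:
jog_arm(commands=[{"translation": [0, 0, -1], "twist": 0}, {"translation": [0, 0, -1], "twist": 0}, {"translation": [0, 0, 0], "twist": 0}])

```text
time: 7.95
ee_pos: [0.5209, 0.3851, 0.1064]
eef_rot: [-0.684, 0.175, -0.177, 0.685]
ft_force: [-1.4, -2.7, 9.1]
width: 0.0375
```

Contact with the floor (9 N up). I'll back up 1 mm and release.

Call:
jog_arm(commands=[{"translation": [0, 0, 1], "twist": 0}])

```text
time: 8.05
ee_pos: [0.5206, 0.3848, 0.1064]
eef_rot: [-0.685, 0.176, -0.176, 0.685]
ft_force: [1.3, 1.1, -0.3]
width: 0.0374
```

Call:
jog_arm(commands=[{"translation": [0, 0, 0], "twist": 0}, {"translation": [0, 0, 0], "twist": 0}, {"translation": [0, 0, 0], "twist": 0}, {"translation": [0, 0, 0], "twist": 0}, {"translation": [0, 0, 0], "twist": 0}], grip=0)

```text
time: 8.55
ee_pos: [0.5203, 0.3843, 0.1054]
eef_rot: [0.685, -0.176, 0.176, -0.685]
ft_force: [0.4, -0.9, 0.4]
width: 0.0695
```

Call:
jog_arm(commands=[{"translation": [0, 0, 10], "twist": 0}, {"translation": [0, 0, 20], "twist": 0}, {"translation": [0, 0, 30], "twist": 0}, {"translation": [0, 0, 30], "twist": 0}, {"translation": [0, 0, 30], "twist": 0}, {"translation": [0, 0, 20], "twist": 0}])

```text
time: 9.15
ee_pos: [0.5206, 0.385, 0.2489]
eef_rot: [-0.684, 0.175, -0.177, 0.686]
ft_force: [1.1, 0.9, -0.2]
width: 0.0865
```

Call:
jog_arm(commands=[{"translation": [-5, -12, 0], "twist": 0.06}, {"translation": [-5, -22, 0], "twist": 0.067}, {"translation": [-5, -22, 0], "twist": 0.067}, {"translation": [-5, -22, 0], "twist": 0.067}, {"translation": [-5, -22, 0], "twist": 0.067}, {"translation": [-5, -22, 0], "twist": 0.067}, {"translation": [-5, -22, 0], "twist": 0.067}, {"translation": [-5, -22, 0], "twist": 0.067}, {"translation": [-5, -22, 0], "twist": 0.067}, {"translation": [-5, -22, 0], "twist": 0.067}, {"translation": [-5, -22, 0], "twist": 0.067}, {"translation": [-5, -22, 0], "twist": 0.067}, {"translation": [-5, -22, 0], "twist": 0.067}, {"translation": [-5, -22, 0], "twist": 0.067}, {"translation": [-6, -22, 0], "twist": 0.067}, {"translation": [-5, -22, 0], "twist": 0.067}, {"translation": [0, -4, 0], "twist": 0.067}, {"translation": [0, 0, 0], "twist": 0}], grip=0.4)

```text
time: 10.95
ee_pos: [0.4394, 0.0378, 0.2463]
eef_rot: [0.673, 0.219, -0.218, -0.672]
ft_force: [0.6, 0.0, -0.3]
width: 0.0524
```

```bash
python3 - <<'E'
from h import *
s,M=tool(); print(s["joint_positions"].round(2),s["ee_pos"],s["width"],"yaw",np.degrees(np.arctan2(M[1,0],M[0,0])))
for n in ("top","side"):
    c=camera(n); cv2.imwrite(f"pics/{n}2.png",c["img"][:,:,::-1])
E
```

```text
[ 0.55 -0.07 -0.69  1.85 -0.04  1.35  0.49] [0.43939093 0.0378044  0.24627723] 0.05239726464761217 yaw 36.02814871003468
```

View pics/side2.png

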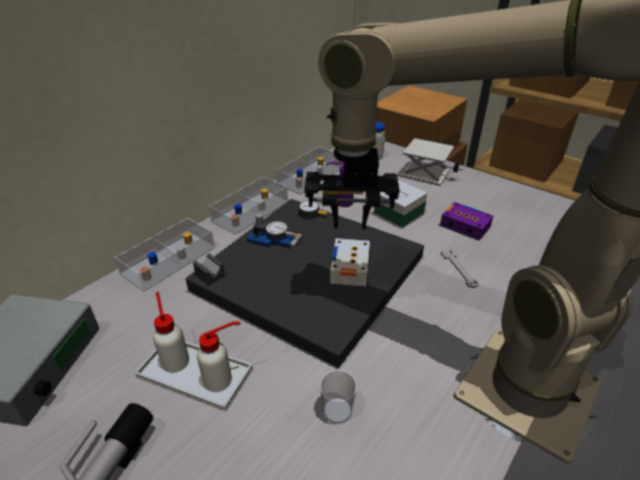

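View pics/top2.png

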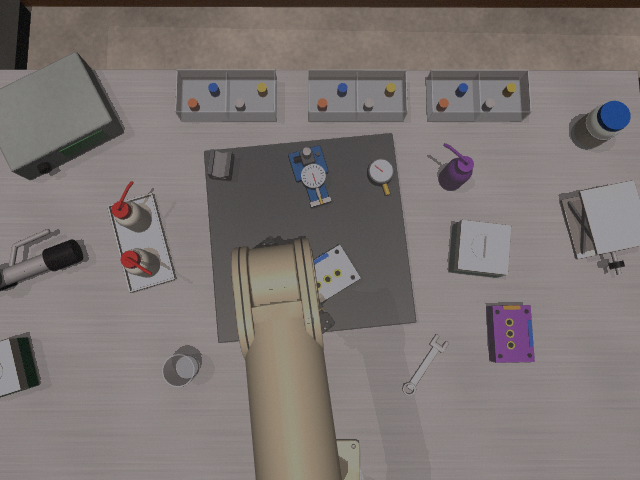

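The bottle stands in the tray at (212,360) in the side view, cap at (131,262) in the top view. Tool yaw is 36°, so I'll trim it to 31° and descend beside the orange face.

Call:
jog_arm(commands=[{"translation": [0, 1, -20], "twist": -0.045}, {"translation": [0, 0, -30], "twist": -0.044}, {"translation": [0, 0, -30], "twist": 0}, {"translation": [0, 0, -30], "twist": 0}, {"translation": [0, 0, -30], "twist": 0}, {"translation": [0, 0, -20], "twist": 0}, {"translation": [0, 0, -15], "twist": 0}, {"translation": [0, 0, -9], "twist": 0}, {"translation": [0, 0, 0], "twist": 0}, {"translation": [0, 0, 0], "twist": 0}])

```text
time: 12.05
ee_pos: [0.4398, 0.0398, 0.0622]
eef_rot: [-0.681, -0.189, 0.188, 0.682]
ft_force: [-0.4, -0.1, 0.2]
width: 0.0519
```

```bash
python3 - <<'E'
from h import *
s,M=tool(); print(s["joint_positions"].round(2),s["ee_pos"],s["ft_force"],"yaw",np.degrees(np.arctan2(M[1,0],M[0,0])))
E
```

```text
[ 0.49  0.16 -0.72  2.07  0.13  0.95  0.24] [0.43982922 0.0398484  0.06219565] [-0.40722914 -0.12129529  0.20706831] yaw 30.941318198710757
```

Approach then arc push.

Call:
jog_arm(commands=[{"translation": [1.5, -2.5, 0], "twist": 0}, {"translation": [1.5, -2.5, 0], "twist": 0}, {"translation": [1.3, -2.2, 0], "twist": 0}, {"translation": [1, -1.7, 0], "twist": 0}, {"translation": [1, -1.7, 0], "twist": 0}, {"translation": [1, -1.7, 0], "twist": 0}, {"translation": [0.7, -1.2, 0], "twist": 0}, {"translation": [0, 0, 0], "twist": 0}])

```text
time: 12.85
ee_pos: [0.4473, 0.0261, 0.0616]
eef_rot: [-0.681, -0.189, 0.189, 0.682]
ft_force: [-1.8, 0.3, 0.3]
width: 0.0527
```

Call:
jog_arm(commands=[{"translation": [1.5, -1.5, 0], "twist": -0.0125}, {"translation": [1.5, -1.5, 0], "twist": -0.0125}, {"translation": [1.5, -1.5, 0], "twist": -0.0125}, {"translation": [1.5, -1.5, 0], "twist": -0.0125}, {"translation": [1.5, -1.5, 0], "twist": -0.0125}, {"translation": [1.5, -1.5, 0], "twist": -0.0125}, {"translation": [1.5, -1.5, 0], "twist": -0.0125}, {"translation": [1.5, -1.5, 0], "twist": -0.0125}, {"translation": [1.5, -1.5, 0], "twist": -0.0125}, {"translation": [1.5, -1.5, 0], "twist": -0.0125}, {"translation": [1.35, -1.65, 0], "twist": -0.0125}, {"translation": [1.35, -1.65, 0], "twist": -0.0125}, {"translation": [1.35, -1.65, 0], "twist": -0.0125}, {"translation": [1.35, -1.65, 0], "twist": -0.0125}, {"translation": [1.35, -1.65, 0], "twist": -0.0125}, {"translation": [1.35, -1.65, 0], "twist": -0.0125}, {"translation": [1.35, -1.65, 0], "twist": -0.0125}, {"translation": [1.35, -1.65, 0], "twist": -0.0125}, {"translation": [1.35, -1.65, 0], "twist": -0.0125}, {"translation": [1.35, -1.65, 0], "twist": -0.0125}])

```text
time: 14.85
ee_pos: [0.476, -0.0057, 0.0616]
eef_rot: [-0.7, -0.102, 0.102, 0.7]
ft_force: [-1.0, 5.1, 0.7]
width: 0.0525
```

Call:
jog_arm(commands=[{"translation": [-1, 5, 0], "twist": 0}, {"translation": [-3, 9, 0], "twist": 0}, {"translation": [-3, 10, 0], "twist": 0}, {"translation": [0, 0, 20], "twist": 0}, {"translation": [0, 10, 40], "twist": 0}, {"translation": [0, 20, 40], "twist": 0}, {"translation": [0, 30, 40], "twist": 0}, {"translation": [0, 30, 20], "twist": 0}, {"translation": [0, 30, 0], "twist": 0}, {"translation": [0, 0, 0], "twist": 0}])

```text
time: 15.85
ee_pos: [0.468, 0.1434, 0.2225]
eef_rot: [-0.699, -0.105, 0.104, 0.7]
ft_force: [-0.4, -0.4, 0.8]
width: 0.0522
```

```bash
cat >> h.py <<'E'
def look(tag,b=None,box=(250,130,440,350)):
    e=np.load("est.npz"); g=e["g"]
    c=camera("top"); s=camera("side")
    x0,y0,x1,y1=box; k=min(800/(x1-x0),600/(y1-y0))
    a=cv2.resize(c["img"][y0:y1,x0:x1,::-1],None,fx=k,fy=k,interpolation=cv2.INTER_CUBIC)
    cv2.imwrite(f"pics/{tag}_t.png",a); 
    a=cv2.resize(s["img"][180:330,200:420,::-1],None,fx=3.6,fy=3.6,interpolation=cv2.INTER_CUBIC)
    cv2.imwrite(f"pics/{tag}_s.png",a)
    # automatic block fit: brightest white-ish region over the dark plate
    im=c["img"].astype(int); m=((im.min(2)>95)).astype(np.uint8)
    col=(im[:,:,2]-im[:,:,0]>60)|(im[:,:,0]-im[:,:,2]>60)
    W=at(c,np.stack(np.meshgrid(np.arange(640),np.arange(480)),-1).reshape(-1,2),.095)[:,:2].reshape(480,640,2)
    return c,s,m
E
python3 - <<'E'
from h import *
look("l3")
E
```

```text
(no output)
```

View pics/l3_t.png

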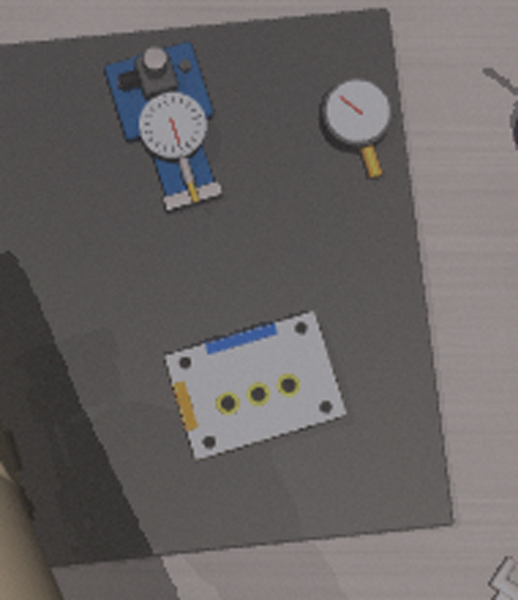

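View pics/l3_s.png

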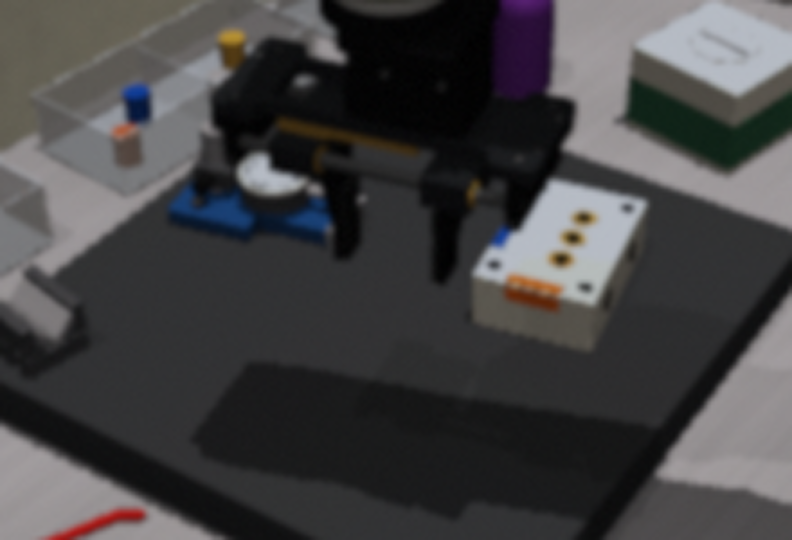

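```bash
cat >> h.py <<'E'
def fitblock(px,yaw0,k=600/220,off=(250,130),c=None,z=.095):
    """px order: block corners (+x+y),(+x-y),(-x-y),(-x+y)"""
    from scipy.optimize import least_squares
    c=c or camera("top"); g=np.load("est.npz")["g"]
    px=(np.array(px)+.5)/k-.5+off
    L=np.array([(.045,.065),(.045,-.065),(-.045,-.065),(-.045,.065)])
    f=lambda p:(proj(c,np.c_[L@R2(p[2]).T+p[:2],np.full(4,z)])-px).ravel()
    w=at(c,px,z).mean(0)
    r=least_squares(f,[w[0],w[1],yaw0]); b=r.x
    q=R2(-g[2])@(b[:2]-g[:2]); 
    print("block world",b[:2].round(4),"gauge frame mm",(q*1000).round(1),"yaw rel deg",np.degrees(b[2]-g[2]).round(2),"res",r.fun.round(1)); return b
E
python3 - <<'E'
from h import *
fitblock([(165,353),(315,311),(346,413),(197,459)],.29)
s,M=tool(); print(s["ee_pos"],"yaw",np.degrees(np.arctan2(M[1,0],M[0,0])))
E
```

```text
block world [ 0.4985 -0.0773] gauge frame mm [-163.8   -1.9] yaw rel deg -0.31 res [-0.2  0.2  0.1 -0.5  0.6  0.3 -0.5 -0. ]
[0.46850235 0.13812066 0.22117298] yaw 16.632449898572112
```

Call:
jog_arm(commands=[{"translation": [-2, -10, 0], "twist": -0.07}, {"translation": [-3, -15, 0], "twist": -0.1}, {"translation": [-3, -15, 0], "twist": -0.1}, {"translation": [-3, -15, 0], "twist": -0.1}, {"translation": [-3, -15, 0], "twist": -0.1}, {"translation": [-3, -15, 0], "twist": -0.1}, {"translation": [-3, -15, 0], "twist": -0.1}, {"translation": [-3, -15, 0], "twist": -0.1}, {"translation": [-3, -15, 0], "twist": -0.1}, {"translation": [-3, -15, 0], "twist": -0.1}, {"translation": [-2, -15, 0], "twist": -0.1}, {"translation": [-2, -15, 0], "twist": -0.1}, {"translation": [-2, -15, 0], "twist": -0.1}, {"translation": [-2, -15, 0], "twist": -0.1}, {"translation": [-2, -15, 0], "twist": -0.1}, {"translation": [0, -15, 0], "twist": -0.1}, {"translation": [0, -1, 0], "twist": 0}, {"translation": [0, 0, 0], "twist": 0}], grip=0.15)

```text
time: 17.8
ee_pos: [0.4295, -0.0979, 0.2213]
eef_rot: [0.567, -0.422, 0.422, -0.567]
ft_force: [-0.6, 0.4, 0.4]
width: 0.0741
```

```bash
python3 - <<'E'
from h import *
s,M=tool(); print(s["joint_positions"].round(2),s["ee_pos"],s["width"],"yaw",np.degrees(np.arctan2(M[1,0],M[0,0])))
E
```

```text
[ 0.67 -0.05 -0.52  1.89 -0.03  1.3  -1.12] [ 0.429487   -0.09786688  0.22130475] 0.0740800050966161 yaw -73.26398858347909
```

Call:
jog_arm(commands=[{"translation": [0, 0, -20], "twist": -0.003}, {"translation": [0, 0, -30], "twist": 0}, {"translation": [0, 0, -30], "twist": 0}, {"translation": [0, 0, -30], "twist": 0}, {"translation": [0, 0, -25], "twist": 0}, {"translation": [0, 0, -15], "twist": 0}, {"translation": [0, 0, -9], "twist": 0}, {"translation": [0, 0, 0], "twist": 0}, {"translation": [2, 0.6, 0], "twist": 0}, {"translation": [4, 1.2, 0], "twist": 0}, {"translation": [4, 1.2, 0], "twist": 0}, {"translation": [3, 0.9, 0], "twist": 0}, {"translation": [2, 0.6, 0], "twist": 0}, {"translation": [2, 0.6, 0], "twist": 0}, {"translation": [2, 0.6, 0], "twist": 0}, {"translation": [2, 0.6, 0], "twist": 0}, {"translation": [0, 0, 0], "twist": 0}])

```text
time: 19.5
ee_pos: [0.4498, -0.0918, 0.0624]
eef_rot: [0.567, -0.424, 0.423, -0.566]
ft_force: [-6.1, -1.9, 5.1]
width: 0.0739
```

```bash
cat >> h.py <<'E'
def st():
    g=np.load("est.npz")["g"]; s,M=tool(); p=s["ee_pos"]
    R=R2(-g[2]); print("tool gauge mm",(R@(p[:2]-g[:2])*1000).round(1),"z",p[2].round(4),"yaw rel",np.degrees(np.arctan2(M[1,0],M[0,0])-g[2]).round(2),"F gauge",(R@s["ft_force"][:2]).round(1),s["ft_force"][2].round(1),"t",s["time"],"w",s["width"].round(4))
E
python3 -c "
from h import *
st()"
```

```text
Traceback (most recent call last):
  File "h.py", line 44, in st
    R=R2(-g[2]); print("tool gauge mm",(R@(p[:2]-g[:2])*1000).round(1),"z",p[2].round(4),"yaw rel",np.degrees(np.arctan2(M[1,0],M[0,0])-g[2]).round(2),"F gauge",(R@s["ft_force"][:2]).round(1),s["ft_force"][2].round(1),"t",s["time"],"w",s["width"].round(4))
                                                                                                                                                                                                                                            ^^^^^^^^^^^^^^^^
AttributeError: 'float' object has no attribute 'round'
```

Call:
jog_arm(commands=[{"translation": [2.9, 0.86, 0], "twist": 0}, {"translation": [4.8, 1.42, 0], "twist": 0}, {"translation": [4.8, 1.42, 0], "twist": 0}, {"translation": [4.8, 1.42, 0], "twist": 0}, {"translation": [4.8, 1.42, 0], "twist": 0}, {"translation": [4.8, 1.42, 0], "twist": 0}, {"translation": [4.8, 1.42, 0], "twist": 0}, {"translation": [4.8, 1.42, 0], "twist": 0}, {"translation": [4.8, 1.42, 0], "twist": 0}, {"translation": [4.8, 1.42, 0], "twist": 0}, {"translation": [4.8, 1.42, 0], "twist": 0}, {"translation": [4.8, 1.42, 0], "twist": 0}, {"translation": [4.8, 1.42, 0], "twist": 0}, {"translation": [4.8, 1.42, 0], "twist": 0}, {"translation": [4.8, 1.42, 0], "twist": 0}, {"translation": [4.8, 1.42, 0], "twist": 0}, {"translation": [4.8, 1.42, 0], "twist": 0}, {"translation": [4.8, 1.42, 0], "twist": 0}, {"translation": [2.9, 0.86, 0], "twist": 0}, {"translation": [0, 0, 0], "twist": 0}])

```text
time: 21.5
ee_pos: [0.5376, -0.066, 0.0624]
eef_rot: [0.567, -0.424, 0.423, -0.566]
ft_force: [-4.0, -1.8, 2.3]
width: 0.0743
```

```bash
sed -i 's/s\["width"\].round(4)/round(float(s["width"]),4)/' h.py
python3 -c "
from h import *
st(); look('l4')"
```

```text
tool gauge mm [-123.1   -2.3] z 0.0624 yaw rel -90.11 F gauge [-4.3 -0.5] 2.3 t 21.5 w 0.0743
```

View pics/l4_t.png

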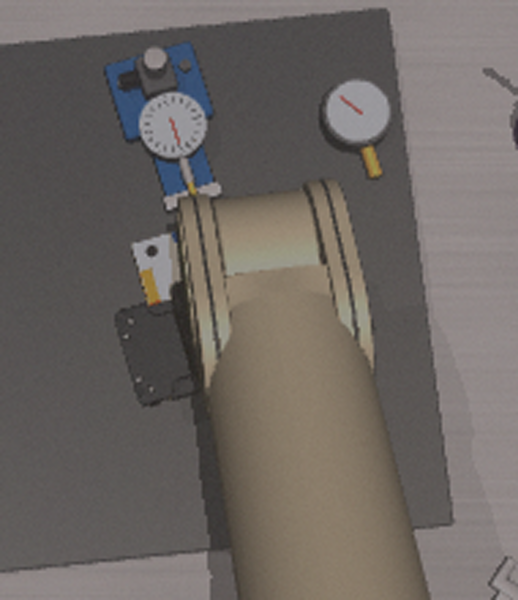

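View pics/l4_s.png

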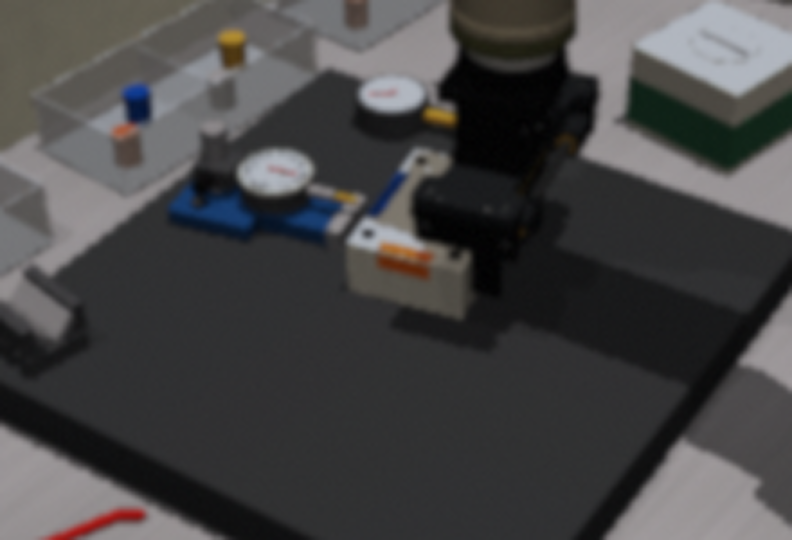

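The block sits square, its front about 25 mm from the bar (plunger tip at (355,198), blue edge centre at (390,190) in the side crop). I'll advance slowly from here.

Call:
jog_arm(commands=[{"translation": [1.92, 0.57, 0], "twist": 0}, {"translation": [1.92, 0.57, 0], "twist": 0}, {"translation": [1.92, 0.57, 0], "twist": 0}, {"translation": [1.92, 0.57, 0], "twist": 0}, {"translation": [1.92, 0.57, 0], "twist": 0}, {"translation": [1.92, 0.57, 0], "twist": 0}, {"translation": [1.92, 0.57, 0], "twist": 0}, {"translation": [1.92, 0.57, 0], "twist": 0}, {"translation": [0.96, 0.285, 0], "twist": 0}, {"translation": [0.96, 0.285, 0], "twist": 0}, {"translation": [0, 0, 0], "twist": 0}])

```text
time: 22.7
ee_pos: [0.5547, -0.0608, 0.0623]
eef_rot: [0.567, -0.424, 0.423, -0.566]
ft_force: [-7.0, -2.0, 3.3]
width: 0.0741
```

Call:
jog_arm(commands=[{"translation": [0.96, 0.285, 0], "twist": 0}, {"translation": [0.96, 0.285, 0], "twist": 0}, {"translation": [0.96, 0.285, 0], "twist": 0}, {"translation": [0, 0, 0], "twist": 0}])

```text
time: 23.1
ee_pos: [0.5574, -0.06, 0.0623]
eef_rot: [0.567, -0.424, 0.423, -0.566]
ft_force: [-6.7, -1.9, 3.7]
width: 0.074
```

```bash
python3 -c "
from h import *
st(); look('l5')"
```

```text
tool gauge mm [-102.4   -2.2] z 0.0623 yaw rel -90.1 F gauge [-7.   0.1] 3.7 t 23.1 w 0.074
```

View pics/l5_s.png

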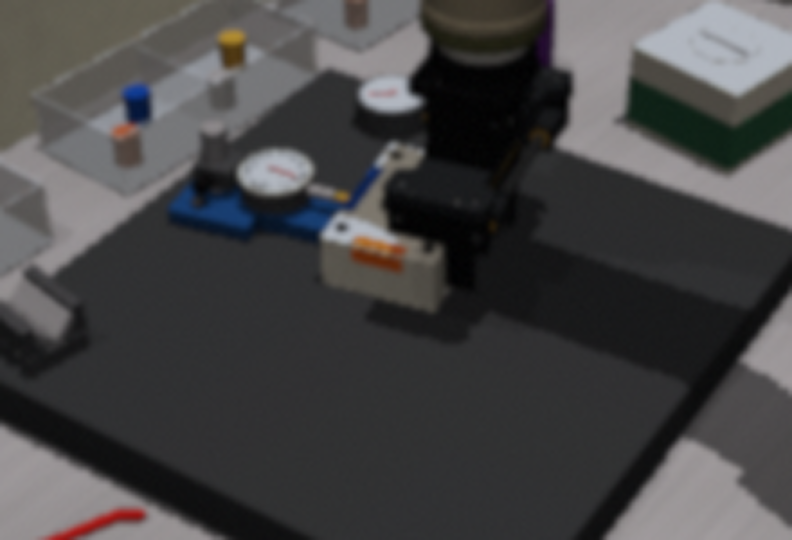

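View pics/l5_t.png

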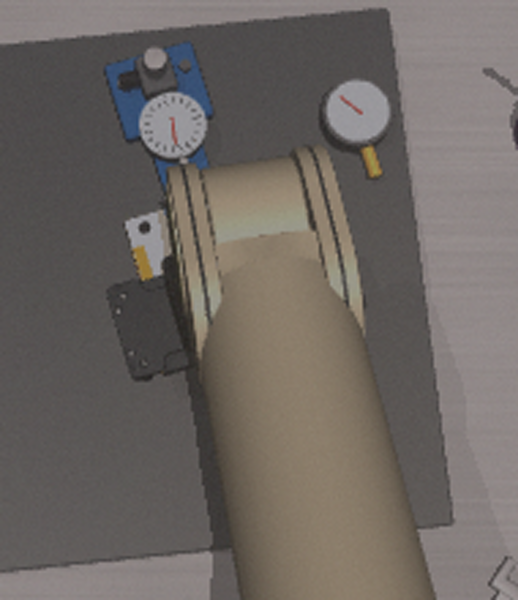

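The needle has started to turn (dial (173,125) in the top crop), so the plunger is touching. I'll go on in small steps.

Call:
jog_arm(commands=[{"translation": [0.48, 0.14, 0], "twist": 0}, {"translation": [0.48, 0.14, 0], "twist": 0}, {"translation": [0.48, 0.14, 0], "twist": 0}, {"translation": [0, 0, 0], "twist": 0}])

```text
time: 23.6
ee_pos: [0.5587, -0.0597, 0.0623]
eef_rot: [0.567, -0.424, 0.423, -0.566]
ft_force: [-7.7, -2.5, 5.1]
width: 0.0738
```

Call:
jog_arm(commands=[{"translation": [0.48, 0.14, 0], "twist": 0}, {"translation": [0.48, 0.14, 0], "twist": 0}, {"translation": [0, 0, 0], "twist": 0}])

```text
time: 23.9
ee_pos: [0.5596, -0.0594, 0.0623]
eef_rot: [0.567, -0.424, 0.423, -0.566]
ft_force: [-7.9, -2.3, 5.1]
width: 0.0741
```

Call:
jog_arm(commands=[{"translation": [0.48, 0.14, 0], "twist": 0}, {"translation": [0.48, 0.14, 0], "twist": 0}, {"translation": [0, 0, 0], "twist": 0}])

```text
time: 24.2
ee_pos: [0.5603, -0.0592, 0.0623]
eef_rot: [0.567, -0.424, 0.423, -0.565]
ft_force: [-10.2, -1.6, 6.2]
width: 0.0738
```

Call:
jog_arm(commands=[{"translation": [0.48, 0.14, 0], "twist": 0}, {"translation": [0, 0, 0], "twist": 0}])

```text
time: 24.4
ee_pos: [0.5603, -0.0592, 0.0623]
eef_rot: [0.568, -0.424, 0.422, -0.565]
ft_force: [-12.3, -2.6, 9.5]
width: 0.0738
```

Call:
jog_arm(commands=[{"translation": [0.48, 0.14, 0], "twist": 0}, {"translation": [0, 0, 0], "twist": 0}])

```text
time: 24.6
ee_pos: [0.5603, -0.0592, 0.0623]
eef_rot: [0.568, -0.425, 0.422, -0.565]
ft_force: [-14.3, -3.1, 11.4]
width: 0.0742
```

```bash
python3 -c "
from h import *
st(); look('l6',box=(270,130,350,210))"
```

```text
tool gauge mm [-99.4  -2.2] z 0.0623 yaw rel -90.11 F gauge [-14.6   1.1] 11.4 t 24.6 w 0.0742
```

View pics/l6_s.png

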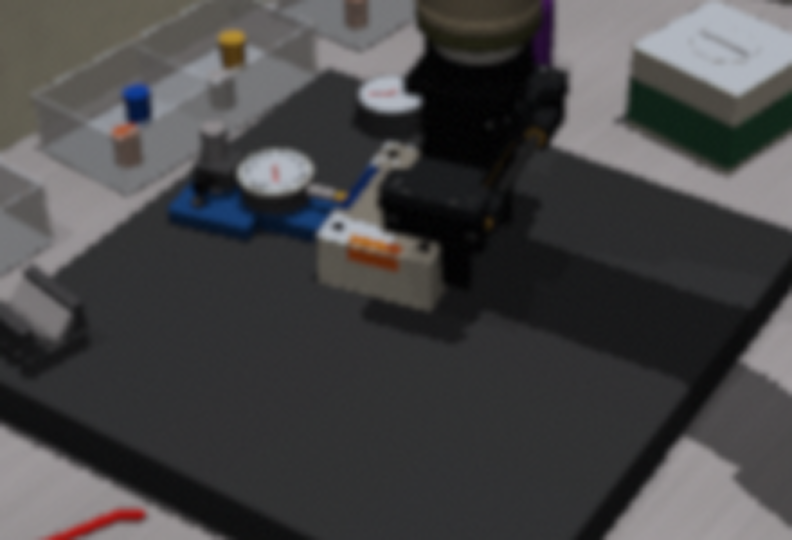

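View pics/l6_t.png

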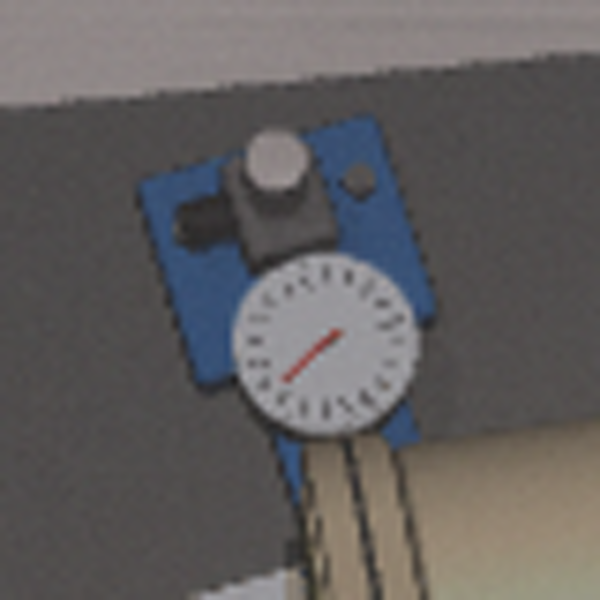

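The tool stopped at gauge x = −99.4 mm, where the model predicts contact. Force is rising and the needle has turned well round, so the face is on the bar. I'll hold it there.

Call:
jog_arm(commands=[{"translation": [0, 0, 0], "twist": 0}, {"translation": [0, 0, 0], "twist": 0}, {"translation": [0, 0, 0], "twist": 0}, {"translation": [0, 0, 0], "twist": 0}, {"translation": [0, 0, 0], "twist": 0}, {"translation": [0, 0, 0], "twist": 0}, {"translation": [0, 0, 0], "twist": 0}, {"translation": [0, 0, 0], "twist": 0}, {"translation": [0, 0, 0], "twist": 0}, {"translation": [0, 0, 0], "twist": 0}, {"translation": [0, 0, 0], "twist": 0}, {"translation": [0, 0, 0], "twist": 0}, {"translation": [0, 0, 0], "twist": 0}])

```text
time: 26.0
ee_pos: [0.5603, -0.0592, 0.0623]
eef_rot: [0.568, -0.425, 0.422, -0.565]
ft_force: [-14.8, -3.9, 11.2]
width: 0.0742
```

Call:
jog_arm(commands=[{"translation": [-1, -0.3, 0], "twist": 0}, {"translation": [-2, -0.6, 0], "twist": 0}, {"translation": [-8, -2.4, 0], "twist": 0}, {"translation": [-10, -3, 10], "twist": 0}, {"translation": [0, 0, 20], "twist": 0}, {"translation": [0, 0, 40], "twist": 0}, {"translation": [0, 0, 40], "twist": 0}, {"translation": [-5, 20, 30], "twist": 0}, {"translation": [-10, 40, 10], "twist": 0}, {"translation": [-10, 45, 0], "twist": 0}, {"translation": [-10, 45, 0], "twist": 0}, {"translation": [0, 45, 0], "twist": 0}, {"translation": [0, 20, 0], "twist": 0}, {"translation": [0, 0, 0], "twist": 0}])

```text
time: 27.4
ee_pos: [0.5058, 0.1544, 0.2128]
eef_rot: [-0.567, 0.422, -0.421, 0.568]
ft_force: [-0.0, -0.5, -0.8]
width: 0.0739
```

```bash
python3 -c "
from h import *
st(); look('l7')"
```

```text
tool gauge mm [-90.8 218. ] z 0.2128 yaw rel -89.74 F gauge [-0.2 -0.5] -0.8 t 27.4 w 0.0739
```

View pics/l7_t.png

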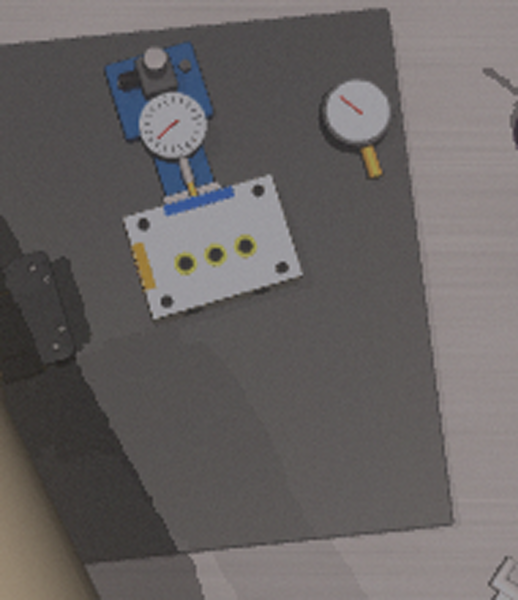

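Call:
jog_arm(commands=[{"translation": [4, -5, 1], "twist": 0.145}, {"translation": [8, -9, 1], "twist": 0.145}, {"translation": [8, -9, 1], "twist": 0.145}, {"translation": [8, -9, 1], "twist": 0.145}, {"translation": [8, -9, 1], "twist": 0.145}, {"translation": [8, -9, 0], "twist": 0.145}, {"translation": [8, -9, 0], "twist": 0.145}, {"translation": [8, -9, 0], "twist": 0.145}, {"translation": [8, -9, 0], "twist": 0.145}, {"translation": [8, -9, 0], "twist": 0.145}, {"translation": [8, -9, 0], "twist": 0.145}, {"translation": [8, -9, 0], "twist": 0.145}, {"translation": [8, -9, 0], "twist": 0.145}, {"translation": [8, -9, 0], "twist": 0.145}, {"translation": [8, -9, 0], "twist": 0.145}, {"translation": [8, -9, 0], "twist": 0.145}, {"translation": [8, -9, 0], "twist": 0.145}, {"translation": [8, -9, 0], "twist": 0.145}, {"translation": [8, -9, 0], "twist": 0.145}, {"translation": [8, -9, 0], "twist": 0.145}], grip=0)

```text
time: 29.5
ee_pos: [0.6628, -0.0284, 0.2171]
eef_rot: [-0.488, -0.512, 0.513, 0.487]
ft_force: [0.4, -0.5, -0.3]
width: 0.087
```

Call:
jog_arm(commands=[{"translation": [7, -3, 0], "twist": 0.145}, {"translation": [0, 0, 0], "twist": 0.093}, {"translation": [0, 0, 0], "twist": 0}, {"translation": [0, 0, 0], "twist": 0}])

```text
time: 29.9
ee_pos: [0.6695, -0.0298, 0.2173]
eef_rot: [-0.425, -0.565, 0.565, 0.425]
ft_force: [0.4, 0.7, 0.1]
width: 0.0868
```

```bash
python3 -c "
from h import *
fitblock([(124,216),(271,175),(303,273),(155,319)],.29)
st(); print(read_state()['joint_positions'].round(2))"
```

```text
block world [ 0.614  -0.0431] gauge frame mm [-43.4  -2.1] yaw rel deg 0.08 res [-0.3  0.3  0.3 -0.8  0.4  0.5 -0.3  0. ]
tool gauge mm [13.8 -4.9] z 0.2175 yaw rel 89.51 F gauge [-0.3  0.4] 0.6 t 29.95 w 0.0868
[ 0.63  0.64 -1.04  1.29  0.55  1.5   1.5 ]
```

Call:
jog_arm(commands=[{"translation": [0, 4, -15], "twist": 0.008}, {"translation": [0, 0, -25], "twist": 0}, {"translation": [0, 0, -25], "twist": 0}, {"translation": [0, 0, -20], "twist": 0}, {"translation": [0, 0, -20], "twist": 0}, {"translation": [0, 0, -20], "twist": 0}, {"translation": [0, 0, -15], "twist": 0}, {"translation": [0, 0, -10], "twist": 0}, {"translation": [0, 0, -5], "twist": 0}, {"translation": [0, 0, 0], "twist": 0}])

```text
time: 30.95
ee_pos: [0.6696, -0.0244, 0.0622]
eef_rot: [-0.422, -0.567, 0.568, 0.422]
ft_force: [0.3, -0.6, -0.1]
width: 0.0873
```

```bash
python3 -c "
from h import *
st(); look('l8')"
```

```text
tool gauge mm [15.3 -0.1] z 0.0622 yaw rel 90.18 F gauge [ 0.1 -0.7] -0.1 t 30.95 w 0.0873
```

View pics/l8_s.png

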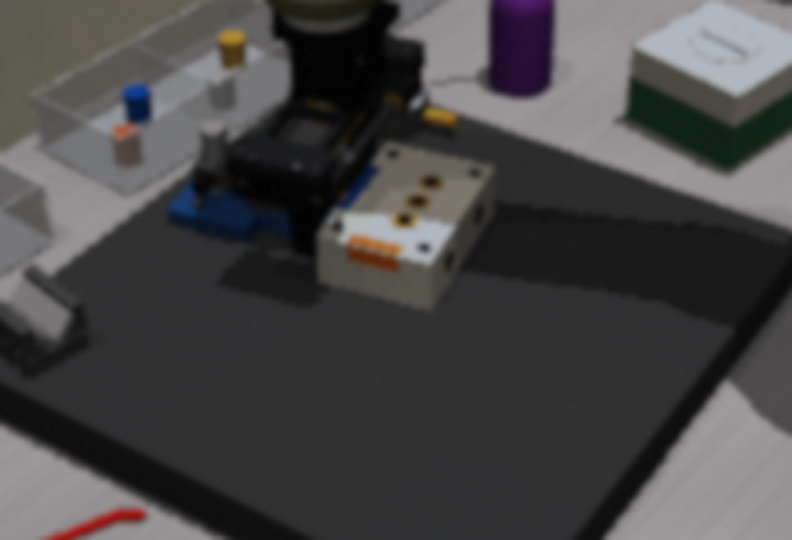

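The fingers straddle the bar without contact, so I'll drag straight back.

Call:
jog_arm(commands=[{"translation": [-1.9, -0.57, 0], "twist": -0.003}, {"translation": [-1.9, -0.57, 0], "twist": 0}, {"translation": [-1.9, -0.57, 0], "twist": 0}, {"translation": [-2.9, -0.85, 0], "twist": 0}, {"translation": [-2.9, -0.85, 0], "twist": 0}, {"translation": [-2.9, -0.85, 0], "twist": 0}, {"translation": [-2.9, -0.85, 0], "twist": 0}, {"translation": [-2.9, -0.85, 0], "twist": 0}, {"translation": [-2.9, -0.85, 0], "twist": 0}, {"translation": [-2.9, -0.85, 0], "twist": 0}, {"translation": [-2.9, -0.85, 0], "twist": 0}, {"translation": [-2.9, -0.85, 0], "twist": 0}, {"translation": [-2.9, -0.85, 0], "twist": 0}, {"translation": [-2.9, -0.85, 0], "twist": 0}, {"translation": [-2.9, -0.85, 0], "twist": 0}, {"translation": [-2.9, -0.85, 0], "twist": 0}, {"translation": [-2.9, -0.85, 0], "twist": 0}, {"translation": [-2.9, -0.85, 0], "twist": 0}, {"translation": [-2.9, -0.85, 0], "twist": 0}, {"translation": [0, 0, 0], "twist": 0}])

```text
time: 33.05
ee_pos: [0.618, -0.0397, 0.0633]
eef_rot: [0.423, 0.567, -0.566, -0.422]
ft_force: [2.9, 2.3, 2.2]
width: 0.087
```

```bash
python3 - <<'E'
from h import *
st(); look('l9')
g=np.load("est.npz")["g"]; s,_=tool(); p=R2(-g[2])@(s["ee_pos"][:2]-g[:2])
C=p+np.array([-.0544,.068]); print(C)
cur=p.copy()
n=32; a=-np.pi/2/n
for i in range(1,n+1):
    q=C+R2(a*i)@(p-C); d=R2(g[2])@(q-cur); cur=q
    print(i,(d*1000).round(1).tolist())
E
```

```text
tool gauge mm [-38.5  -0. ] z 0.0633 yaw rel 90.0 F gauge [3.5 1.4] 2.2 t 33.05 w 0.087
[-0.09295704  0.06792915]
1 [-2.5, -3.4]
2 [-2.7, -3.3]
3 [-2.8, -3.2]
4 [-3.0, -3.0]
5 [-3.1, -2.9]
6 [-3.3, -2.7]
7 [-3.4, -2.6]
8 [-3.5, -2.4]
9 [-3.7, -2.2]
10 [-3.8, -2.0]
11 [-3.9, -1.9]
12 [-3.9, -1.7]
13 [-4.0, -1.5]
14 [-4.1, -1.3]
15 [-4.1, -1.1]
16 [-4.2, -0.9]
17 [-4.2, -0.7]
18 [-4.3, -0.4]
19 [-4.3, -0.2]
20 [-4.3, -0.0]
21 [-4.3, 0.2]
22 [-4.3, 0.4]
23 [-4.2, 0.6]
24 [-4.2, 0.8]
25 [-4.2, 1.0]
26 [-4.1, 1.2]
27 [-4.0, 1.4]
28 [-4.0, 1.6]
29 [-3.9, 1.8]
30 [-3.8, 2.0]
31 [-3.7, 2.2]
32 [-3.6, 2.4]
```

View pics/l9_s.png

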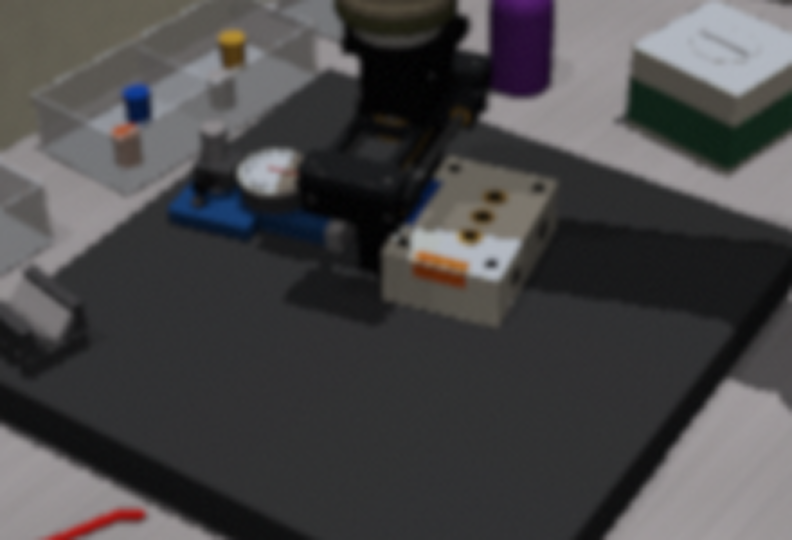

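The block is dragged back about 48 mm and still square. Next comes the quarter-turn arc.

Call:
jog_arm(commands=[{"translation": [-2.5, -3.4, 0], "twist": -0.049}, {"translation": [-2.7, -3.3, 0], "twist": -0.049}, {"translation": [-2.8, -3.2, 0], "twist": -0.049}, {"translation": [-3, -3, 0], "twist": -0.049}, {"translation": [-3.1, -2.9, 0], "twist": -0.049}, {"translation": [-3.3, -2.7, 0], "twist": -0.049}, {"translation": [-3.4, -2.6, 0], "twist": -0.049}, {"translation": [-3.5, -2.4, 0], "twist": -0.049}, {"translation": [-3.7, -2.2, 0], "twist": -0.049}, {"translation": [-3.8, -2, 0], "twist": -0.049}])

```text
time: 34.15
ee_pos: [0.5866, -0.0681, 0.0631]
eef_rot: [0.549, 0.447, -0.446, -0.548]
ft_force: [4.9, -1.2, 2.7]
width: 0.0875
```

```bash
python3 -c "
from h import *
st(); look('l10')"
```

```text
tool gauge mm [-76.8 -18.3] z 0.0631 yaw rel 61.81 F gauge [ 4.3 -2.5] 2.7 t 34.15 w 0.0875
```

View pics/l10_s.png

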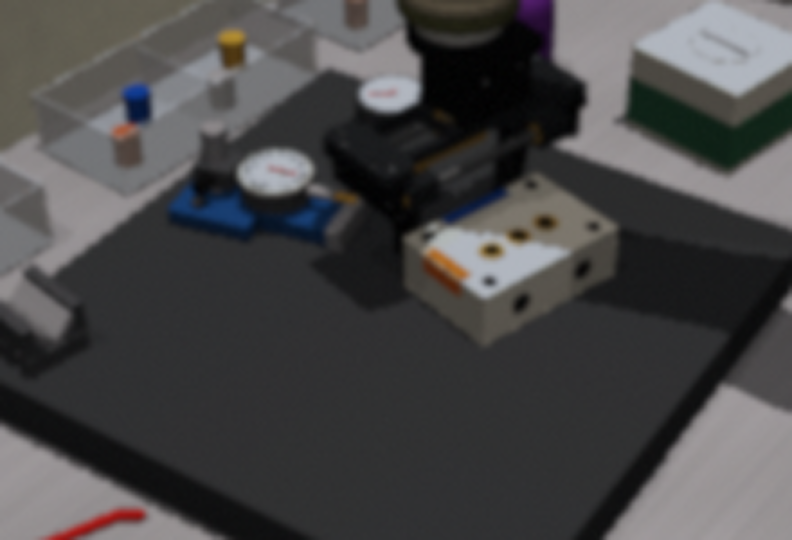

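It turns with the tool as planned; I'll continue.

Call:
jog_arm(commands=[{"translation": [-3.9, -1.9, 0], "twist": -0.049}, {"translation": [-3.9, -1.7, 0], "twist": -0.049}, {"translation": [-4, -1.5, 0], "twist": -0.049}, {"translation": [-4.1, -1.3, 0], "twist": -0.049}, {"translation": [-4.1, -1.1, 0], "twist": -0.049}, {"translation": [-4.2, -0.9, 0], "twist": -0.049}, {"translation": [-4.2, -0.7, 0], "twist": -0.049}, {"translation": [-4.3, -0.4, 0], "twist": -0.049}, {"translation": [-4.3, -0.2, 0], "twist": -0.049}, {"translation": [-4.3, 0, 0], "twist": -0.049}, {"translation": [-4.3, 0.2, 0], "twist": -0.049}, {"translation": [-4.3, 0.4, 0], "twist": -0.049}, {"translation": [-4.2, 0.6, 0], "twist": -0.049}, {"translation": [-4.2, 0.8, 0], "twist": -0.049}, {"translation": [-4.2, 1, 0], "twist": -0.049}, {"translation": [-4.1, 1.2, 0], "twist": -0.049}, {"translation": [-4, 1.4, 0], "twist": -0.049}, {"translation": [-4, 1.6, 0], "twist": -0.049}, {"translation": [-3.9, 1.8, 0], "twist": -0.049}, {"translation": [-3.8, 2, 0], "twist": -0.049}])

```text
time: 36.25
ee_pos: [0.5037, -0.0678, 0.0629]
eef_rot: [0.695, 0.137, -0.137, -0.693]
ft_force: [2.5, -5.6, 4.2]
width: 0.0871
```

Call:
jog_arm(commands=[{"translation": [-3.7, 2.2, 0], "twist": -0.049}, {"translation": [-3.6, 2.4, 0], "twist": -0.049}, {"translation": [0, 0, 0], "twist": 0}])

```text
time: 36.55
ee_pos: [0.496, -0.0629, 0.0628]
eef_rot: [0.7, 0.102, -0.103, -0.699]
ft_force: [0.6, -5.1, 3.5]
width: 0.0866
```

```bash
python3 -c "
from h import *
st(); look('l11')"
```

```text
tool gauge mm [-162.1   12.6] z 0.0628 yaw rel 0.09 F gauge [-0.8 -5.1] 3.5 t 36.55 w 0.0866
```

View pics/l11_s.png

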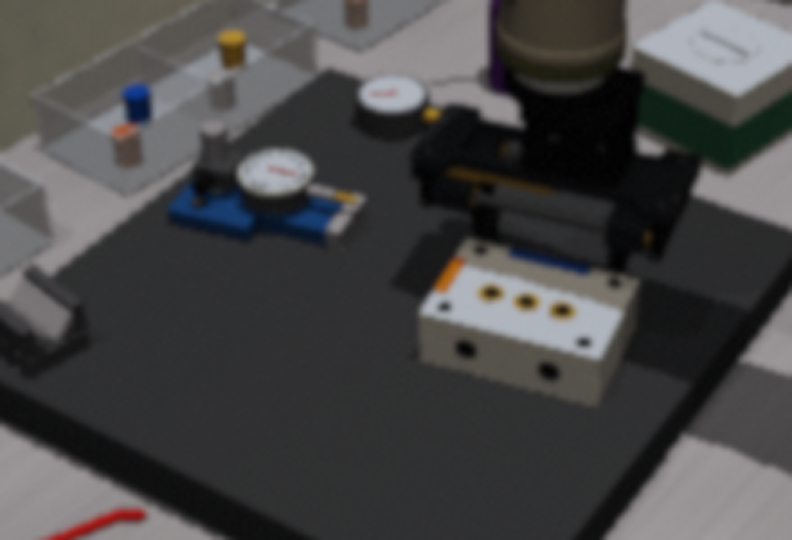

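View pics/l11_t.png

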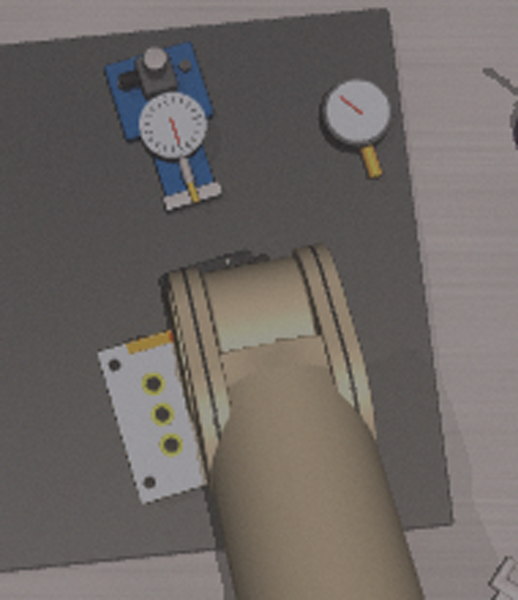

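```bash
python3 -c "
from h import *
g=np.load('est.npz')['g'];c=camera('top')
P=at(c,(np.array([(98,352),(141,503)])+.5)/(600/220)-.5+[250,130],.095)[:,:2]
print(((P-g[:2])@R2(-g[2]).T*1000).round(1))
"
```

```text
[[-101.5  114.8]
 [-229.8  116.1]]
```

Call:
jog_arm(commands=[{"translation": [1, -3.5, 0], "twist": 0}, {"translation": [2.4, -8, 0], "twist": 0}, {"translation": [0, 0, 20], "twist": 0}, {"translation": [0, 0, 35], "twist": 0}, {"translation": [0, 0, 35], "twist": 0}, {"translation": [-5, 16, 0], "twist": 0}, {"translation": [-9, 30, 0], "twist": 0}, {"translation": [-9, 30, 0], "twist": 0}, {"translation": [-9, 30, 0], "twist": 0}, {"translation": [-7, 24, 0], "twist": 0}, {"translation": [0, 0, 0], "twist": 0}, {"translation": [0, 0, 0], "twist": 0}], grip=0.15)

```text
time: 37.9
ee_pos: [0.4603, 0.057, 0.1521]
eef_rot: [-0.699, -0.103, 0.104, 0.7]
ft_force: [0.3, -0.5, 0.4]
width: 0.0741
```

```bash
python3 -c "
from h import *
st()"
```

```text
tool gauge mm [-162.1  137.6] z 0.1521 yaw rel 0.25 F gauge [ 0.2 -0.6] 0.4 t 37.9 w 0.0741
```

Call:
jog_arm(commands=[{"translation": [0, 0, -20], "twist": -0.002}, {"translation": [0, 0, -30], "twist": 0}, {"translation": [0, 0, -25], "twist": 0}, {"translation": [0, 0, -14], "twist": 0}, {"translation": [0, 0, 0], "twist": 0}, {"translation": [1.14, -3.83, 0], "twist": 0}, {"translation": [1.14, -3.83, 0], "twist": 0}, {"translation": [0.57, -1.92, 0], "twist": 0}, {"translation": [0.57, -1.92, 0], "twist": 0}, {"translation": [0.57, -1.92, 0], "twist": 0}, {"translation": [0.57, -1.92, 0], "twist": 0}, {"translation": [0.57, -1.92, 0], "twist": 0}, {"translation": [0, 0, 0], "twist": 0}])

```text
time: 39.2
ee_pos: [0.4661, 0.0411, 0.0642]
eef_rot: [-0.699, -0.103, 0.102, 0.7]
ft_force: [-1.7, 5.6, 4.4]
width: 0.0739
```

```bash
python3 -c "
from h import *
st()"
```

```text
tool gauge mm [-161.2  120.8] z 0.0642 yaw rel 0.12 F gauge [-0.   5.8] 4.4 t 39.2 w 0.0739
```

Call:
jog_arm(commands=[{"translation": [1.14, -3.83, 0], "twist": 0}, {"translation": [1.14, -3.83, 0], "twist": 0}, {"translation": [1.14, -3.83, 0], "twist": 0}, {"translation": [1.14, -3.83, 0], "twist": 0}, {"translation": [1.14, -3.83, 0], "twist": 0}, {"translation": [1.14, -3.83, 0], "twist": 0}, {"translation": [1.14, -3.83, 0], "twist": 0}, {"translation": [1.14, -3.83, 0], "twist": 0}, {"translation": [1.14, -3.83, 0], "twist": 0}, {"translation": [1.14, -3.83, 0], "twist": 0}, {"translation": [1.14, -3.83, 0], "twist": 0}, {"translation": [1.14, -3.83, 0], "twist": 0}, {"translation": [1.14, -3.83, 0], "twist": 0}, {"translation": [1.14, -3.83, 0], "twist": 0}, {"translation": [1.14, -3.83, 0], "twist": 0}, {"translation": [1.14, -3.83, 0], "twist": 0}, {"translation": [0.57, -1.92, 0], "twist": 0}, {"translation": [0, 0, 0], "twist": 0}, {"translation": [0, 0, 0], "twist": 0}])

```text
time: 41.1
ee_pos: [0.485, -0.0221, 0.0642]
eef_rot: [-0.699, -0.103, 0.102, 0.7]
ft_force: [0.2, 5.7, 4.4]
width: 0.0741
```

```bash
python3 -c "
from h import *
st()"
```

```text
tool gauge mm [-161.    54.8] z 0.0642 yaw rel 0.12 F gauge [1.8 5.4] 4.4 t 41.1 w 0.0741
```

Call:
jog_arm(commands=[{"translation": [-1, 3, 0], "twist": 0}, {"translation": [-3, 10, 0], "twist": 0}, {"translation": [0, 0, 20], "twist": 0}, {"translation": [0, 10, 40], "twist": 0}, {"translation": [0, 30, 40], "twist": 0}, {"translation": [0, 40, 40], "twist": 0}, {"translation": [0, 40, 15], "twist": 0}, {"translation": [0, 20, 0], "twist": 0}, {"translation": [0, 0, 0], "twist": 0}], grip=0.4)

```text
time: 42.0
ee_pos: [0.4799, 0.1287, 0.2146]
eef_rot: [-0.699, -0.105, 0.104, 0.7]
ft_force: [-0.5, -0.5, 0.3]
width: 0.0523
```

```bash
python3 -c "
from h import *
st(); look('l12')"
```

```text
tool gauge mm [-123.   200.8] z 0.2146 yaw rel 0.36 F gauge [-0.6 -0.4] 0.3 t 42.0 w 0.0523
```

View pics/l12_t.png

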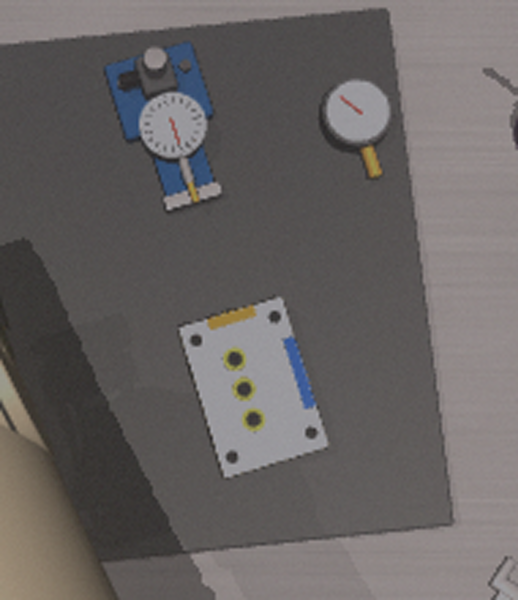

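```bash
python3 -c "
from h import *
fitblock([(281,297),(328,447),(225,478),(179,325)],-1.28)"
```

```text
block world [ 0.4964 -0.075 ] gauge frame mm [-165.2    0.8] yaw rel deg -90.28 res [ 0.5 -0.4  0.4 -0.1 -0.6  0.1 -0.3  0.5]
```

Call:
jog_arm(commands=[{"translation": [-2.5, -8, 0], "twist": -0.077}, {"translation": [-5, -15, 0], "twist": -0.1}, {"translation": [-5, -15, 0], "twist": -0.1}, {"translation": [-5, -15, 0], "twist": -0.1}, {"translation": [-5, -15, 0], "twist": -0.1}, {"translation": [-5, -15, 0], "twist": -0.1}, {"translation": [-5, -15, 0], "twist": -0.1}, {"translation": [-5, -15, 0], "twist": -0.1}, {"translation": [-5, -15, 0], "twist": -0.1}, {"translation": [-5, -15, 0], "twist": -0.1}, {"translation": [-5, -15, 0], "twist": -0.1}, {"translation": [-5, -15, 0], "twist": -0.1}, {"translation": [-5, -15, 0], "twist": -0.1}, {"translation": [-5, -15, 0], "twist": -0.1}, {"translation": [0, -15, 0], "twist": -0.1}, {"translation": [0, -11, 0], "twist": -0.1}, {"translation": [0, 0, 0], "twist": 0}, {"translation": [0, 0, 0], "twist": 0}])

```text
time: 43.95
ee_pos: [0.4127, -0.1045, 0.2137]
eef_rot: [-0.566, 0.424, -0.424, 0.566]
ft_force: [-0.3, 0.1, 0.2]
width: 0.0522
```

```bash
python3 -c "
from h import *
st()"
```

```text
tool gauge mm [-253.8   -3.6] z 0.2137 yaw rel -90.23 F gauge [-0.2  0.2] 0.2 t 43.95 w 0.0522
```

Call:
jog_arm(commands=[{"translation": [-0.5, 4, -20], "twist": 0.004}, {"translation": [0, 0, -30], "twist": 0}, {"translation": [0, 0, -30], "twist": 0}, {"translation": [0, 0, -30], "twist": 0}, {"translation": [0, 0, -25], "twist": 0}, {"translation": [0, 0, -12], "twist": 0}, {"translation": [0, 0, -5], "twist": 0}, {"translation": [0, 0, 0], "twist": 0}, {"translation": [1.9, 0.57, 0], "twist": 0}, {"translation": [3.8, 1.14, 0], "twist": 0}, {"translation": [1.9, 0.57, 0], "twist": 0}, {"translation": [1.9, 0.57, 0], "twist": 0}, {"translation": [1.9, 0.57, 0], "twist": 0}, {"translation": [1.9, 0.57, 0], "twist": 0}, {"translation": [1.9, 0.57, 0], "twist": 0}, {"translation": [0, 0, 0], "twist": 0}])

```text
time: 45.55
ee_pos: [0.4265, -0.0961, 0.0616]
eef_rot: [0.567, -0.424, 0.423, -0.566]
ft_force: [-7.0, -1.8, 6.0]
width: 0.0525
```

```bash
python3 -c "
from h import *
st()"
```

```text
tool gauge mm [-238.2    0.5] z 0.0616 yaw rel -90.11 F gauge [-7.2  0.2] 6.0 t 45.55 w 0.0525
```

Call:
jog_arm(commands=[{"translation": [2.9, 0.86, 0], "twist": 0}, {"translation": [4.8, 1.42, 0], "twist": 0}, {"translation": [4.8, 1.42, 0], "twist": 0}, {"translation": [4.8, 1.42, 0], "twist": 0}, {"translation": [4.8, 1.42, 0], "twist": 0}, {"translation": [4.8, 1.42, 0], "twist": 0}, {"translation": [4.8, 1.42, 0], "twist": 0}, {"translation": [4.8, 1.42, 0], "twist": 0}, {"translation": [4.8, 1.42, 0], "twist": 0}, {"translation": [4.8, 1.42, 0], "twist": 0}, {"translation": [4.8, 1.42, 0], "twist": 0}, {"translation": [4.8, 1.42, 0], "twist": 0}, {"translation": [4.8, 1.42, 0], "twist": 0}, {"translation": [4.8, 1.42, 0], "twist": 0}, {"translation": [4.8, 1.42, 0], "twist": 0}, {"translation": [4.8, 1.42, 0], "twist": 0}, {"translation": [2.9, 0.86, 0], "twist": 0}, {"translation": [0, 0, 0], "twist": 0}])

```text
time: 47.35
ee_pos: [0.5048, -0.0731, 0.0616]
eef_rot: [0.567, -0.424, 0.423, -0.566]
ft_force: [-4.9, -1.9, 1.3]
width: 0.0524
```

```bash
python3 -c "
from h import *
st(); look('l13')"
```

```text
tool gauge mm [-156.6    0.2] z 0.0616 yaw rel -90.11 F gauge [-5.2 -0.5] 1.3 t 47.35 w 0.0524
```

View pics/l13_s.png

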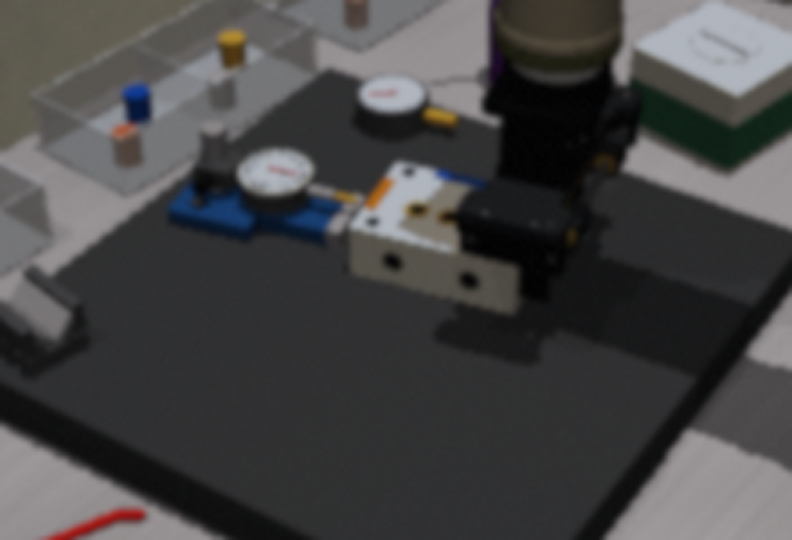

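Orange face centred on the plunger, about 17 mm to go.

Call:
jog_arm(commands=[{"translation": [1.92, 0.57, 0], "twist": 0}, {"translation": [1.92, 0.57, 0], "twist": 0}, {"translation": [1.92, 0.57, 0], "twist": 0}, {"translation": [1.92, 0.57, 0], "twist": 0}, {"translation": [1.92, 0.57, 0], "twist": 0}, {"translation": [0.96, 0.285, 0], "twist": 0}, {"translation": [0.96, 0.285, 0], "twist": 0}, {"translation": [0.96, 0.285, 0], "twist": 0}, {"translation": [0, 0, 0], "twist": 0}])

```text
time: 48.35
ee_pos: [0.5174, -0.0691, 0.0616]
eef_rot: [0.567, -0.424, 0.423, -0.566]
ft_force: [-5.1, -0.8, 0.8]
width: 0.0522
```

Call:
jog_arm(commands=[{"translation": [0.48, 0.14, 0], "twist": 0}, {"translation": [0.48, 0.14, 0], "twist": 0}, {"translation": [0.48, 0.14, 0], "twist": 0}, {"translation": [0.48, 0.14, 0], "twist": 0}, {"translation": [0, 0, 0], "twist": 0}])

```text
time: 48.85
ee_pos: [0.5192, -0.0686, 0.0616]
eef_rot: [0.567, -0.424, 0.423, -0.566]
ft_force: [-5.0, -2.3, 0.7]
width: 0.052
```

```bash
python3 -c "
from h import *
st()"
```

```text
tool gauge mm [-141.5    0.4] z 0.0616 yaw rel -90.09 F gauge [-5.4 -0.8] 0.7 t 48.85 w 0.052
```

Call:
jog_arm(commands=[{"translation": [0.48, 0.14, 0], "twist": 0}, {"translation": [0.48, 0.14, 0], "twist": 0}, {"translation": [0.48, 0.14, 0], "twist": 0}, {"translation": [0.48, 0.14, 0], "twist": 0}, {"translation": [0, 0, 0], "twist": 0}])

```text
time: 49.35
ee_pos: [0.521, -0.0681, 0.0616]
eef_rot: [0.567, -0.424, 0.423, -0.566]
ft_force: [-5.5, -2.3, 2.0]
width: 0.0523
```

Call:
jog_arm(commands=[{"translation": [0.48, 0.14, 0], "twist": 0}, {"translation": [0.48, 0.14, 0], "twist": 0}, {"translation": [0, 0, 0], "twist": 0}])

```text
time: 49.65
ee_pos: [0.5213, -0.068, 0.0616]
eef_rot: [0.567, -0.424, 0.422, -0.565]
ft_force: [-10.0, -3.0, 6.6]
width: 0.0523
```

```bash
python3 -c "
from h import *
st()"
```

```text
tool gauge mm [-139.4    0.4] z 0.0616 yaw rel -90.1 F gauge [-10.5  -0. ] 6.6 t 49.65 w 0.0523
```

Contact at exactly −139.4 mm as predicted. One more half-step to seat it, then hold.

Call:
jog_arm(commands=[{"translation": [0.48, 0.14, 0], "twist": 0}, {"translation": [0.48, 0.14, 0], "twist": 0}, {"translation": [0, 0, 0], "twist": 0}, {"translation": [0, 0, 0], "twist": 0}, {"translation": [0, 0, 0], "twist": 0}, {"translation": [0, 0, 0], "twist": 0}, {"translation": [0, 0, 0], "twist": 0}, {"translation": [0, 0, 0], "twist": 0}, {"translation": [0, 0, 0], "twist": 0}, {"translation": [0, 0, 0], "twist": 0}, {"translation": [0, 0, 0], "twist": 0}, {"translation": [0, 0, 0], "twist": 0}, {"translation": [0, 0, 0], "twist": 0}, {"translation": [0, 0, 0], "twist": 0}, {"translation": [0, 0, 0], "twist": 0}])

```text
time: 51.15
ee_pos: [0.5212, -0.068, 0.0615]
eef_rot: [0.568, -0.425, 0.422, -0.565]
ft_force: [-16.0, -3.0, 11.3]
width: 0.0524
```

Call:
jog_arm(commands=[{"translation": [-0.5, -0.15, 0], "twist": 0}, {"translation": [-1, -0.3, 0], "twist": 0}, {"translation": [-2, -0.6, 0], "twist": 0}, {"translation": [-8, -2.4, 0], "twist": 0}, {"translation": [-8, -2.4, 0], "twist": 0}, {"translation": [0, 0, 20], "twist": 0}, {"translation": [0, 0, 40], "twist": 0}, {"translation": [0, 0, 40], "twist": 0}, {"translation": [0, 20, 30], "twist": 0}, {"translation": [0, 40, 20], "twist": 0}, {"translation": [0, 45, 0], "twist": 0}, {"translation": [0, 45, 0], "twist": 0}, {"translation": [0, 45, 0], "twist": 0}, {"translation": [0, 20, 0], "twist": 0}, {"translation": [0, 0, 0], "twist": 0}, {"translation": [0, 0, 0], "twist": 0}])

```text
time: 52.75
ee_pos: [0.5041, 0.1415, 0.2118]
eef_rot: [0.567, -0.423, 0.423, -0.566]
ft_force: [0.6, -0.7, 0.2]
width: 0.052
```

```bash
python3 -c "
from h import *
st(); c,s,_=look('l14'); cv2.imwrite('pics/t14.png',c['img'][:,:,::-1]); cv2.imwrite('pics/s14.png',s['img'][:,:,::-1])"
```

```text
tool gauge mm [-96.1 206.1] z 0.2118 yaw rel -90.05 F gauge [ 0.3 -0.8] 0.2 t 52.75 w 0.052
```

View pics/l14_t.png

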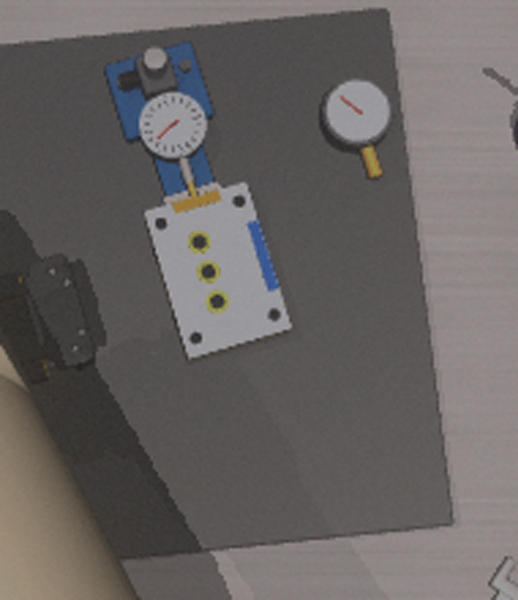

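View pics/t14.png

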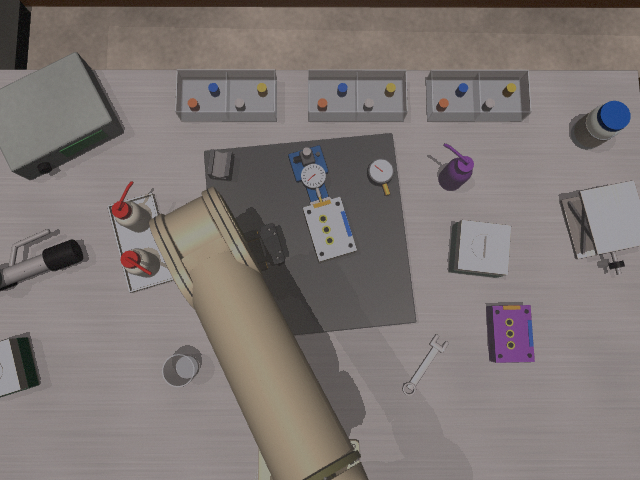

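View pics/s14.png

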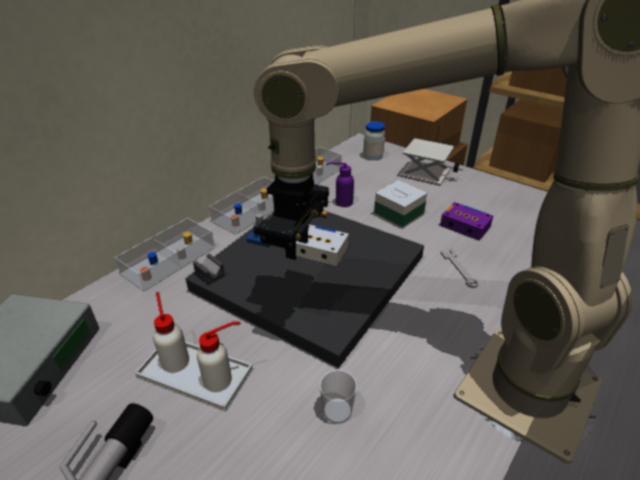

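The orange strip sits at the bar (195,200 in the crop), the needle shows the same reading as in the blue check, the bottle stands in the tray, and everything else is unmoved. Final fit, then hand in.

```bash
python3 -c "
from h import *
fitblock([(246,183),(292,328),(190,358),(145,210)],-1.28)
print(close_job())"
```

```text
block world [ 0.5939 -0.047 ] gauge frame mm [-63.7  -0.1] yaw rel deg -90.2 res [ 0.4 -0.8  0.4  0.1 -0.5  0.4 -0.3  0.2]
the job is handed in; nothing more can be done
None
```

The job is done and handed in after about 53 s of the 72 s allowed.

- **Bottle:** it was lifted by the cap and now stands upright in the free half of the tray.
- **Blue face:** the block was pushed square on to the stop bar, with its middle about 2 mm from the plunger. It was held there for over 1.3 s at about 15 N.
- **Orange face:** the block was drawn straight back about 48 mm and turned a quarter turn. It was then seated the same way, held for about 1.4 s at about 16 N, and left resting on the bar.

**Last checks:**
- **Needle:** the dial showed the same reading for both faces, by eye; I had no direct plunger reading.
- **Block position:** the final camera fit put it 0.1 mm off the plunger axis and 0.2° from square. It also put the orange face 1.3 mm past the bar face, which is within the calibration error. The arm had stopped at the depth expected for contact.
- **Surroundings:** the other objects look unmoved in the pictures, and the arm was clear and touching nothing.

No check failed.

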